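Sort the washed cheese-making gear and put the sanitising lamp back over the moulds

TASK

Swing the sanitising lamp out to the side, clear of the deep tub, and with it out of the way sort the washed gear on the counter: cheese moulds into the deep tub, pressing discs flat in the shallow steel tray and hand tools flat along the long narrow tray, each piece resting on the bottom and none piled on another. Then swing the lamp back so that its head is over the middle of the tub, and leave the bottle, bowl and jar where they stand.

Things in the scene. Friction and masses are not known exactly. Their poses are not given: they have to be found in the camera images.
- mould1_mid (a point): white plastic cheese mould: an open cup, mouth up, 50 mm tall, outer diameter 48 mm at the foot and 56 mm at the rim, wall 3 mm, about 35 g; this point is on its axis half-way up (25 mm above its foot), z along its axis to the mouth. May be absent.
- mould2_mid (a point): white plastic cheese mould: an open cup, mouth up, 50 mm tall, outer diameter 48 mm at the foot and 56 mm at the rim, wall 3 mm, about 35 g; this point is on its axis half-way up (25 mm above its foot), z along its axis to the mouth. May be absent.
- mould3_mid (a point): white plastic cheese mould: an open cup, mouth up, 50 mm tall, outer diameter 48 mm at the foot and 56 mm at the rim, wall 3 mm, about 35 g; this point is on its axis half-way up (25 mm above its foot), z along its axis to the mouth. May be absent.
- disc1_mid (a point): white plastic pressing disc: a round plate 52 mm in diameter and 14 mm thick with a knob in the middle of its top, 18 mm in diameter and 16 mm tall (30 mm in all), about 45 g; this point is on its axis 15 mm above its underside, z up the axis. May be absent.
- disc2_mid (a point): white plastic pressing disc: a round plate 52 mm in diameter and 14 mm thick with a knob in the middle of its top, 18 mm in diameter and 16 mm tall (30 mm in all), about 45 g; this point is on its axis 15 mm above its underside, z up the axis. May be absent.
- disc3_mid (a point): white plastic pressing disc: a round plate 52 mm in diameter and 14 mm thick with a knob in the middle of its top, 18 mm in diameter and 16 mm tall (30 mm in all), about 45 g; this point is on its axis 15 mm above its underside, z up the axis. May be absent.
- spatula_mid (a point): spatula with a flat steel blade (36 mm wide, 4 mm thick) lying flat: black handle 95 mm long, 16 mm wide, 14 mm thick; 60 g. This point lies in the handle near the balance point, 7 mm above the underside; x runs along the tool towards the blade; from here the handle reaches 32 mm forward and 70 mm back, and the blade's end lies 95 mm forward. May be absent.
- skimmer_mid (a point): skimmer with a flat round steel head (48 mm across, 5 mm thick) on a short neck lying flat: black handle 95 mm long, 16 mm wide, 14 mm thick; 60 g. This point lies in the handle near the balance point, 7 mm above the underside; x runs along the tool towards the head; from here the handle reaches 32 mm forward and 70 mm back, and the head's end lies 95 mm forward. May be absent.
- tub_in (a point): deep white plastic tub for the moulds, fixed: outside 190 mm (its x) by 220 mm (its y), 65 mm tall, walls and floor 5 mm, flat 4 mm lip at the rim reaching 8 mm beyond the walls; this point is the centre of its inner floor, 5 mm above the counter, x and y along its sides.
- disc_tray_in (a point): shallow steel tray for the pressing discs, fixed: outside 160 mm (its x) by 180 mm (its y), 35 mm tall, walls and floor 4 mm; this point is the centre of its inner floor, 4 mm above the counter. It and the tool tray may change places.
- tool_tray_in (a point): shallow long narrow white plastic tray for the hand tools, fixed: outside 120 mm (its x) by 220 mm (its y, the long way), 35 mm tall, walls and floor 4 mm; this point is the centre of its inner floor, 4 mm above the counter.
- lamp_head (a point): round white head of the sanitising lamp, 100 mm across, on a level swing arm; underside about 185 mm above the counter. This point is on its vertical axis, 220 mm up; its y axis points along the arm away from the hinge, whose vertical axis is 260 mm back, in a 26 mm post (foot 100 mm across) by the tub's far right corner.
- lamp_handle (a point): centre of the upright black round handle on top of the lamp head, on its axis: 18 mm thick, free from 30 mm below to 23 mm above this point (267 mm above the counter). Hold it from above or push it. From over the tub's middle the arm swings 1.0 to 1.2 rad anticlockwise seen from above (to the robot's right) and about 0.4 rad the other way; stiff hinge (0.12 N m), stays put.
- milk_bottle: bystander, to be left alone: white plastic milk bottle 70 mm in diameter, 190 mm tall, standing on the counter; origin at the centre of its underside.
- steel_bowl: bystander, to be left alone: steel bowl 90 mm across, 45 mm tall, standing on the counter; origin at the centre of its underside.
- jar: bystander, to be left alone: closed glass jar 64 mm in diameter, 90 mm tall, standing on the counter; origin at the centre of its underside.
Things that resemble listed ones, but are neither listed nor needed, are in the scene too. Leave any pink or yellow look-alike of the part that bears disc3_mid alone.

How it is judged:
On the way, in this order (a step that is already met when the one before it is completed fails the run):
1. the lamp head is swung clear of the tub (its axis more than 170 mm from the tub's centre, seen from above) (horizontal distance between lamp_head and tub_in above 0.17 m), for 0.2 s.
2. every piece lies in its own container, with the lamp still clear of the tub (x of mould1_mid in the frame of tub_in between -0.09 and 0.09 m and y of mould1_mid in the frame of tub_in between -0.105 and 0.105 m and z of each of mould1_mid, mould2_mid, mould3_mid in the frame of tub_in below 0.05 m and x of mould2_mid in the frame of tub_in between -0.09 and 0.09 m and y of mould2_mid in the frame of tub_in between -0.105 and 0.105 m and x of mould3_mid in the frame of tub_in between -0.09 and 0.09 m and y of mould3_mid in the frame of tub_in between -0.105 and 0.105 m and x of disc1_mid in the frame of disc_tray_in between -0.076 and 0.076 m and y of disc1_mid in the frame of disc_tray_in between -0.086 and 0.086 m and z of each of disc1_mid, disc2_mid, disc3_mid in the frame of disc_tray_in below 0.025 m and angle between each of disc1_mid, disc2_mid, disc3_mid, spatula_mid, skimmer_mid's own z axis and vertical below 0.25 rad and x of disc2_mid in the frame of disc_tray_in between -0.076 and 0.076 m and y of disc2_mid in the frame of disc_tray_in between -0.086 and 0.086 m and x of disc3_mid in the frame of disc_tray_in between -0.076 and 0.076 m and y of disc3_mid in the frame of disc_tray_in between -0.086 and 0.086 m and x of spatula_mid in the frame of tool_tray_in between -0.056 and 0.056 m and y of spatula_mid in the frame of tool_tray_in between -0.075 and 0.075 m and z of each of spatula_mid, skimmer_mid in the frame of tool_tray_in below 0.025 m and x of skimmer_mid in the frame of tool_tray_in between -0.056 and 0.056 m and y of skimmer_mid in the frame of tool_tray_in between -0.075 and 0.075 m and horizontal distance between lamp_head and tub_in above 0.17 m), for 0.3 s.
3. the lamp head is back over the middle of the tub (axis within 50 mm of the tub's centre) (horizontal distance between lamp_head and tub_in below 0.05 m), for 0.3 s.
At the end, for the whole second after the job is handed in: Moulds on the floor of the deep tub, discs flat (0.25 rad) in the steel tray, tools flat (0.25 rad) in the long tray with the handle point within 75 mm of its middle lengthwise, none stacked; lamp head axis within 50 mm of the tub's centre seen from above (x of mould1_mid in the frame of tub_in between -0.09 and 0.09 m and y of mould1_mid in the frame of tub_in between -0.105 and 0.105 m and z of each of mould1_mid, mould2_mid, mould3_mid in the frame of tub_in below 0.05 m and x of mould2_mid in the frame of tub_in between -0.09 and 0.09 m and y of mould2_mid in the frame of tub_in between -0.105 and 0.105 m and x of mould3_mid in the frame of tub_in between -0.09 and 0.09 m and y of mould3_mid in the frame of tub_in between -0.105 and 0.105 m and x of disc1_mid in the frame of disc_tray_in between -0.076 and 0.076 m and y of disc1_mid in the frame of disc_tray_in between -0.086 and 0.086 m and z of each of disc1_mid, disc2_mid, disc3_mid in the frame of disc_tray_in below 0.025 m and angle between each of disc1_mid, disc2_mid, disc3_mid, spatula_mid, skimmer_mid's own z axis and vertical below 0.25 rad and x of disc2_mid in the frame of disc_tray_in between -0.076 and 0.076 m and y of disc2_mid in the frame of disc_tray_in between -0.086 and 0.086 m and x of disc3_mid in the frame of disc_tray_in between -0.076 and 0.076 m and y of disc3_mid in the frame of disc_tray_in between -0.086 and 0.086 m and x of spatula_mid in the frame of tool_tray_in between -0.056 and 0.056 m and y of spatula_mid in the frame of tool_tray_in between -0.075 and 0.075 m and z of each of spatula_mid, skimmer_mid in the frame of tool_tray_in below 0.025 m and x of skimmer_mid in the frame of tool_tray_in between -0.056 and 0.056 m and y of skimmer_mid in the frame of tool_tray_in between -0.075 and 0.075 m and horizontal distance between lamp_head and tub_in below 0.05 m); the robot touches nothing.
It fails at once if the milk bottle is moved more than 40 mm (distance of milk_bottle from where it was at the start of the episode above 0.04 m).
It fails at once if the steel bowl is moved more than 40 mm (distance of steel_bowl from where it was at the start of the episode above 0.04 m).
It fails at once if the jar is moved more than 40 mm (distance of jar from where it was at the start of the episode above 0.04 m).
Of mould1, mould2, mould3 only 2 to 3 are there at a start; the rules pass over those that are not, and their reading is None.
Of disc1, disc2, disc3 only 2 to 3 are there at a start; the rules pass over those that are not, and their reading is None.
Of spatula, skimmer only 1 to 2 are there at a start; the rules pass over those that are not, and their reading is None.
At some moment in a run one of mould1, mould2, mould3, disc1, disc2, disc3 may be knocked a few centimetres aside while the robot is not near it.
It also fails if it takes over 210 s, if anything falls off the work surface, if the arm or the gripper's body presses on something with over 40 N, if the wrist force passes 120 N, or if a joint passes its speed limit or range.

ROBOT

A 6-joint arm with a two-finger parallel gripper is mounted at the origin on the work surface. World frame = base frame: x ahead of the robot, y to its left, z up, the work surface at z = 0. Lengths are in m, angles in rad, forces in N, time in s.
With the tool pointing down it reaches from about 0.275 to 0.85 m from the base axis. Payload 19 kg.
Tool frame: the origin (TCP) lies midway between the tips of the shut fingers; the grasp point (between the pads) lies 19 mm behind it; z points along the fingers, y is the direction in which the jaws open and shut (so a half turn about z gives the same grasp; the last joint's range is limited). The gripper opens to 85 mm and grips with 20 to 120 N. Pads are 22 mm wide; open, the fingers measure 114 mm over their backs; the gripper's body (76 mm by 85 mm) begins 54 mm behind the grasp point. The pads swing forward as they close: fully open they stand 13 mm farther back than shut.
Start: joints at [-1.361, 0.15, 1.437, -0, 1.554, -0.134], TCP at [0.194, -0.541, 0.231] pointing down, gripper open.
Joint ranges: [-2.8, 2.8], [-0.68, 2.1], [0.12, 2.68], [-1.39, 4.53], [0.16, 2.79], [-2.81, 2.81]. Speed limits (rad/s): [1.89, 1.89, 2.22, 3.01, 3.01, 3.01].

INTERFACE

Orientations are given as a rotation vector (axis times angle).
In Python, from workcell import bot gives the robot as it stands.
- The arm moves only by the shell command python3 -m creep 'ROWS' [FORCE]. ROWS is text: rows parted by semicolons, each of 7 numbers parted by spaces: the shift along the tool's x, y, z in cm, then the turn, a rotation vector about the tool's x, y, z in degrees, then the finger opening in cm, from 0 to 8.54. A call has 1 to 10 rows; each row is the pose to reach, as a shift and turn from the pose measured when the call began, along the tool's axes at that moment; what a row does not reach only later rows make up. A row lasts 1/10 s, in which the tool goes at most 50 mm and 8.59 degrees, less where a joint would pass 70% of its speed; a pose out of reach is approached as far as the arm can. A call with a gripper value outside its range is refused whole. The fingers move at their own pace and stop on an object; FORCE is the grip in N (left out, the last holds). Time passes only in rows, so rows that repeat a pose let the fingers close. It gives the time, the measured TCP pose, the force and the opening at its end, in the units of the state.
- bot.read_state(): the state, without advancing time (a new reading comes with each control period).
- bot.capture(name): name is "scene" or "top"; returns a dict with "color" (400x640x3 uint8, red, green, blue), "range_z" (400x640 float32, m along the optical axis (not along the pixel's ray), 0 where there is no reading), "camera_matrix" (3x3 intrinsics, pixels), "extrinsics" (4x4, takes a point from world to camera coordinates). Camera axes: x right, y down, z forward; pixel columns grow to the right and rows downward; lengths in m; the calibration is good to about 2 mm. A picture is of the moment at which its call begins.
- bot.sign_off(): hands the job in, once; it reports no verdict.
The state is a dict: "t": time; "joints": joint angles; "dq": joint speeds; "tau": joint torques, N m; "tcp_pos": TCP position; "ee_rot": TCP orientation; "force": force on the tool from outside, world axes, zero at the start; "ft_torque": the same for the moment, N m; "opening": finger opening in m.
Only numpy, scipy, OpenCV 4.12 (cv2) and the standard library are available. Lean on these libraries where they do the work, as an engineer would, in place of code of your own. Each camera call takes 0.05 s, during which the arm holds its last target.

## Working session

There is one attempt and no reset: what is moved stays moved. The work goes in short steps, Python scripts to look and compute and a shell command to move; the robot and the scene stay as the last step left them, time stands still between calls to the robot, and variables do not carry over. Pictures are saved under pics/ and viewed, and the job is handed in when it is done.

```bash
ls; mkdir -p pics; cat > h.py <<'E'
import numpy as np, cv2
from workcell import bot
from scipy.spatial.transform import Rotation as R
def cap(n,f=None):
    c=bot.capture(n)
    if f: cv2.imwrite('pics/'+f,c['color'][:,:,::-1])
    return c
def pts(c):
    K=c['camera_matrix'];z=c['range_z'];T=np.linalg.inv(c['extrinsics'])
    v,u=np.mgrid[:400,:640]
    P=np.stack([(u-K[0,2])/K[0,0]*z,(v-K[1,2])/K[1,1]*z,z],-1)
    W=P@T[:3,:3].T+T[:3,3]; W[z==0]=np.nan
    return W
def st():
    s=bot.read_state(); return s
E
python3 - <<'E'
from h import *
s=st();print(s)
for n in('scene','top'):
    c=cap(n,n+'0.png');np.savez(n+'0.npz',**c);print(c['camera_matrix'],np.linalg.inv(c['extrinsics']).round(3))
E
```

```text
pics
{'t': 0.0, 'joints': array([-1.36099512e+00,  1.50961153e-01,  1.43801360e+00, -2.61454473e-05,
        1.55377303e+00, -1.34019431e-01]), 'dq': array([ 8.43814297e-05, -1.80986470e-04, -9.38563195e-04, -7.64403734e-04,
        3.48939997e-04,  1.57043474e-03]), 'tau': array([ 1.39262003e-03, -7.13047028e+01, -5.70876789e+01,  5.37547521e-05,
        8.76578997e-03,  3.05773574e-05]), 'tcp_pos': array([ 0.19373817, -0.54112846,  0.23069828]), 'ee_rot': array([-3.09414844e+00, -5.37219406e-01,  1.09728505e-04]), 'force': array([0.06716584, 0.68056986, 0.56524167]), 'ft_torque': array([-0.04673133,  0.00933593, -0.02108348]), 'opening': 0.0854201129436374}
[[443.15319545   0.         319.1149504 ]
 [  0.         443.15319545 209.96087134]
 [  0.           0.           1.        ]] [[-8.290e-01  4.290e-01 -3.600e-01  1.034e+00]
 [ 5.600e-01  6.340e-01 -5.330e-01  7.390e-01]
 [-1.000e-03 -6.430e-01 -7.650e-01  1.066e+00]
 [ 0.000e+00  0.000e+00  0.000e+00  1.000e+00]]
[[491.10715329   0.         321.17428742]
 [  0.         491.10715329 200.02871174]
 [  0.           0.           1.        ]] [[ 0.024 -0.982  0.186  0.341]
 [-0.999 -0.027 -0.017  0.119]
 [ 0.022 -0.186 -0.982  1.476]
 [ 0.     0.     0.     1.   ]]
```

View pics/scene0.png

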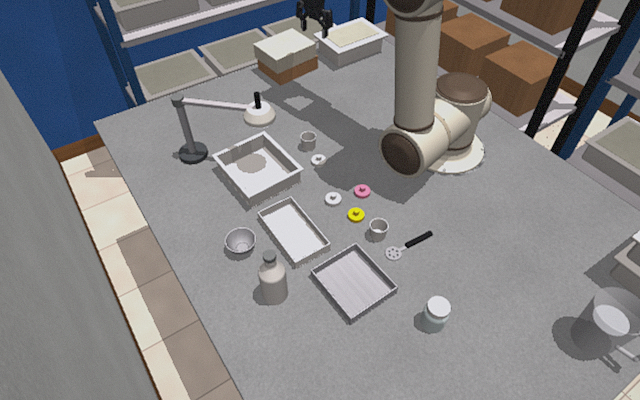

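View pics/top0.png

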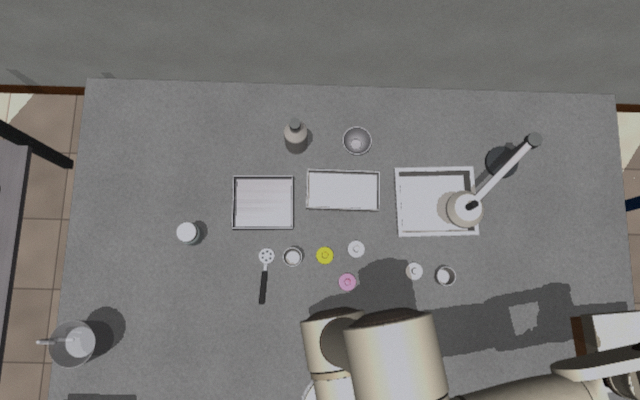

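The top view shows moulds at (292,256) and (445,275), white discs at (356,248) and (414,270), and the skimmer at (265,275). The pink disc at (347,282) and yellow disc at (325,255) are the look-alikes. The lamp head is at (462,209), over the tub's near edge. The steel tray is at (263,202) and the long tray at (343,190).

```bash
cat > m.py <<'E'
from h import *
import sys
def comps(c,zlo,zhi,box,minpix=15):
    W=pts(c); 
    m=((W[...,2]>zlo)&(W[...,2]<zhi)&(W[...,0]>box[0])&(W[...,0]<box[1])&(W[...,1]>box[2])&(W[...,1]<box[3]))
    n,l,s,_=cv2.connectedComponentsWithStats(m.astype(np.uint8),connectivity=8)
    out=[]
    for i in range(1,n):
        if s[i,4]<minpix: continue
        k=l==i;P=W[k];col=c['color'][k].mean(0)
        out.append((i,s[i],P,col))
    return out,l,W
def show(c,zlo=0.008,zhi=0.3,box=(0.2,0.9,-0.55,0.6)):
    o,l,W=comps(c,zlo,zhi,box)
    for i,s,P,col in o:
        uv=(s[0]+s[2]//2,s[1]+s[3]//2)
        r=cv2.minAreaRect((P[:,:2]*1000).astype(np.float32))
        print(uv,s[4],'c',np.round(r[0],0),'sz',np.round(r[1],0),'ang',round(r[2],1),'z',np.round(np.percentile(P[:,2],[5,50,98])*1000),'rgb',col.round())
if __name__=='__main__':
    for n in('top','scene'):
        c=dict(np.load(n+'0.npz'));print(n);show(c)
E
python3 m.py
```

```text
top
(np.int32(296), np.int32(136)) 683 c [792. 174.] sz [63. 69.] ang 8.1 z [ 27. 127. 194.] rgb [114. 111. 109.]
(np.int32(357), np.int32(141)) 550 c [800.  -9.] sz [87. 88.] ang 49.4 z [ 9. 25. 50.] rgb [121. 119. 122.]
(np.int32(469), np.int32(185)) 4290 c [ 649. -349.] sz [257. 501.] ang 17.4 z [ 14.  70. 249.] rgb [139. 138. 140.]
(np.int32(343), np.int32(190)) 671 c [652.  29.] sz [226. 131.] ang 88.6 z [ 9. 30. 41.] rgb [132. 131. 132.]
(np.int32(263), np.int32(202)) 599 c [608. 267.] sz [169. 184.] ang 1.9 z [ 9. 30. 41.] rgb [117. 115. 119.]
(np.int32(453), np.int32(187)) 21 c [ 673. -311.] sz [15. 32.] ang 63.1 z [ 8. 10. 14.] rgb [185. 186. 191.]
(np.int32(409), np.int32(206)) 22 c [ 610. -170.] sz [14. 44.] ang 81.1 z [ 8. 10. 12.] rgb [185. 185. 191.]
(np.int32(249), np.int32(203)) 16 c [603. 316.] sz [26. 13.] ang 46.7 z [ 8.  9. 14.] rgb [178. 177. 181.]
(np.int32(432), np.int32(205)) 15 c [ 616. -245.] sz [14. 15.] ang 63.9 z [ 8. 10. 12.] rgb [186. 186. 191.]
(np.int32(429), np.int32(212)) 22 c [ 594. -234.] sz [12. 37.] ang 13.4 z [ 8. 10. 14.] rgb [185. 186. 191.]

[... 2034 characters left out ...]
51.] ang 41.3 z [10. 15. 33.] rgb [202. 197.  36.]
(np.int32(379), np.int32(228)) 326 c [443. 175.] sz [56. 54.] ang 70.8 z [10. 34. 53.] rgb [134. 131. 130.]
(np.int32(240), np.int32(240)) 580 c [800. -10.] sz [88. 87.] ang 34.4 z [10. 29. 48.] rgb [150. 147. 152.]
(np.int32(419), np.int32(238)) 163 c [357. 260.] sz [18. 98.] ang 86.0 z [ 9. 14. 19.] rgb [44. 43. 45.]
(np.int32(355), np.int32(282)) 1177 c [605. 269.] sz [162. 183.] ang 1.7 z [10. 26. 38.] rgb [125. 123. 126.]
(np.int32(273), np.int32(276)) 1205 c [800. 182.] sz [60. 69.] ang 64.2 z [ 22. 119. 192.] rgb [143. 139. 136.]
(np.int32(435), np.int32(314)) 828 c [506. 476.] sz [60. 60.] ang 0.1 z [17. 81. 94.] rgb [164. 166. 169.]
```

```bash
cat > lamp.py <<'E'
from m import *
def go(n,c):
    W=pts(c);print(n)
    def sel(z0,z1,b):
        return (W[...,2]>z0)&(W[...,2]<z1)&(W[...,0]>b[0])&(W[...,0]<b[1])&(W[...,1]>b[2])&(W[...,1]<b[3])
    for nm,z0,z1,b in [('tub',.055,.075,(.45,.8,-.42,-.12)),('foot',.004,.03,(.7,.95,-.55,-.35)),('post',.05,.18,(.6,.95,-.6,-.3)),('handle',.243,.3,(.35,.9,-.65,-.1)),('head',.195,.225,(.35,.9,-.65,-.1))]:
        k=sel(z0,z1,b)
        if nm=='handle': k&=(c['color'].max(-1)<70)
        if k.sum()<3: print(nm,'none');continue
        P=W[k];v,u=np.nonzero(k)
        r=cv2.minAreaRect((P[:,:2]*1000).astype(np.float32))
        print(nm,k.sum(),np.round(r[0]),np.round(r[1]),round(r[2],1),'med',(np.median(P,0)*1000).round(),'lo',(np.percentile(P,2,axis=0)*1000).round(),'hi',(np.percentile(P,98,axis=0)*1000).round(),'uv',u.mean().round(),v.mean().round())
if __name__=='__main__':
    for n in('top','scene'): go(n,dict(np.load(n+'0.npz')))
E
python3 lamp.py
```

```text
top
tub 1190 [ 616. -243.] [207. 238.] 2.8 med [ 645. -225.   65.] lo [ 511. -360.   58.] hi [ 720. -125.   72.] uv 432.0 200.0
foot 1024 [ 825. -450.] [200. 250.] 90.0 med [ 780. -442.    9.] lo [ 708. -543.    4.] hi [ 941. -358.   27.] uv 495.0 148.0
post 354 [ 699. -390.] [ 91. 167.] 16.4 med [ 714. -353.   66.] lo [ 648. -456.   51.] hi [ 762. -304.  171.] uv 483.0 168.0
handle 72 [ 654. -364.] [ 22. 258.] 43.9 med [ 567. -277.  282.] lo [ 560. -452.  243.] hi [ 742. -273.  295.] uv 476.0 201.0
head 322 [ 631. -359.] [ 99. 301.] 38.9 med [ 553. -258.  218.] lo [ 520. -444.  201.] hi [ 752. -233.  225.] uv 462.0 210.0
scene
tub 958 [ 615. -243.] [209. 243.] 2.8 med [ 613. -245.   65.] lo [ 510. -361.   56.] hi [ 719. -123.   70.] uv 257.0 162.0
foot 616 [ 825. -449.] [195. 248.] 90.0 med [ 769. -447.   19.] lo [ 709. -533.    4.] hi [ 925. -362.   26.] uv 188.0 156.0
post 494 [ 682. -401.] [133. 176.] 16.3 med [ 742. -447.   68.] lo [ 607. -463.   51.] hi [ 765. -309.  175.] uv 207.0 140.0
handle 74 [ 570. -277.] [14. 14.] 76.8 med [ 571. -275.  272.] lo [ 565. -283.  244.] hi [ 576. -270.  292.] uv 257.0 99.0
head 358 [ 662. -343.] [ 75. 323.] 48.9 med [ 596. -249.  215.] lo [ 527. -458.  197.] hi [ 766. -230.  225.] uv 246.0 118.0
```

```bash
python3 - <<'E'
import cv2
for n,(x0,x1,y0,y1) in {'scene':(150,470,80,340),'top':(380,560,120,300)}.items():
    i=cv2.imread(f'pics/{n}0.png')[y0:y1,x0:x1]; f=2.3 if n=='scene' else 3.3
    cv2.imwrite(f'pics/{n}0z.png',cv2.resize(i,None,fx=f,fy=f,interpolation=2))
E
```

```text
(no output)
```

View pics/scene0z.png

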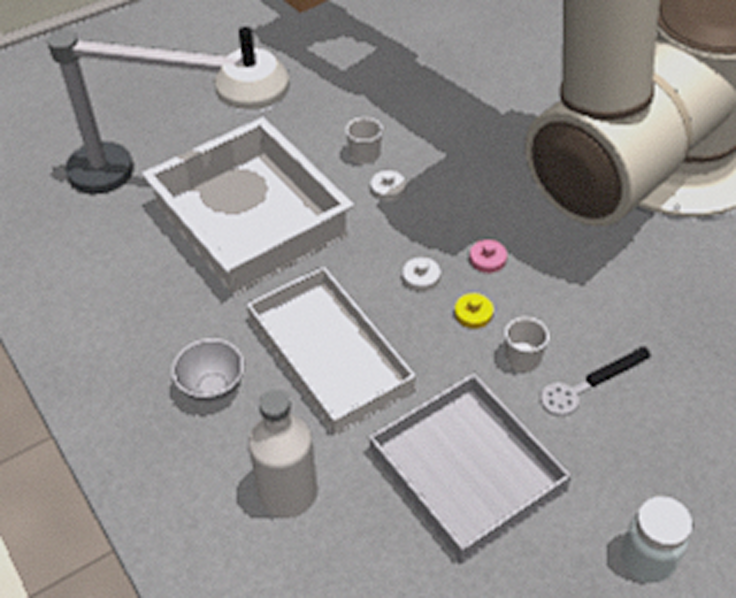

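View pics/top0z.png

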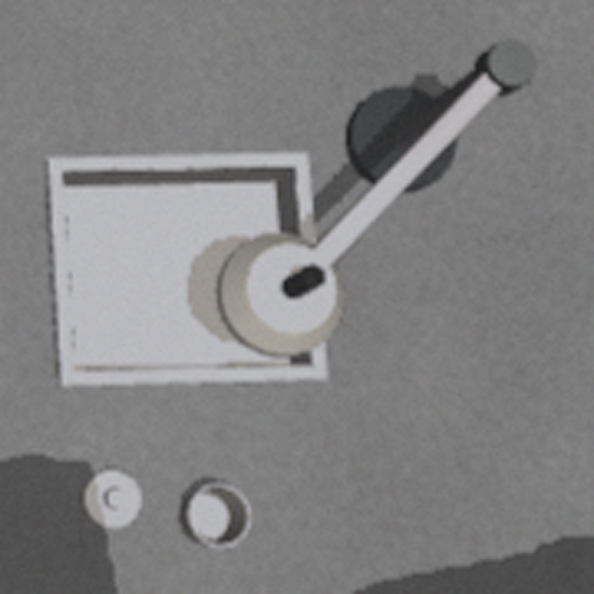

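```bash
cat > plan.py <<'E'
from h import *
import sys
def plan(*wps):
    s=st();p=np.array(s['tcp_pos']);Rc=R.from_rotvec(s['ee_rot'])
    y=Rc.as_matrix()[:,1];a0=np.degrees(np.arctan2(y[1],y[0]))
    print('t',round(s['t'],2),'tcp',p.round(4),'jaw',round(a0,1),'F',np.round(s['force'],1),'open',round(s['opening'],4),'q6',round(s['joints'][5],2),'q1',round(s['joints'][0],2))
    for x,yy,z,a in wps:
        a=a0+((a-a0+90)%180-90)
        ar=np.radians(a)
        Y=np.array([np.cos(ar),np.sin(ar),0]);Z=np.array([0,0,-1.]);X=np.cross(Y,Z)
        Rt=R.from_matrix(np.stack([X,Y,Z],1))
        d=Rc.inv().apply(np.array([x,yy,z])-p)*100
        t=np.degrees((Rc.inv()*Rt).as_rotvec())
        print((x,yy,z,round(a,1)),'->',' '.join(f'{v:.1f}' for v in list(d)+list(t)))
if __name__=='__main__':
    v=list(map(float,sys.argv[1:]));plan(*[v[i:i+4] for i in range(0,len(v),4)])
E
python3 plan.py .3 -.45 .33 66 .566 -.280 .33 66 .566 -.280 .25 66
```

```text
t 0.1 tcp [ 0.1937 -0.5412  0.2308] jaw -70.3 F [ 0.3  0.4 -0.4] open 0.0854 q6 -0.13 q1 -1.36
(0.3, -0.45, 0.33, np.float64(-114.0)) -> 13.1 -5.0 -9.9 -0.1 0.0 43.7
(0.566, -0.28, 0.33, np.float64(-114.0)) -> 43.9 -12.1 -9.9 -0.1 0.0 43.7
(0.566, -0.28, 0.25, np.float64(-114.0)) -> 43.9 -12.0 -1.9 -0.1 0.0 43.7
```

```bash
python3 -m creep '5 -2 -6 0 0 8 8; 10 -4 -9.9 0 0 16 5; 15 -5 -9.9 0 0 24 4; 20 -6 -9.9 0 0 32 4; 25 -7.5 -9.9 0 0 40 4; 30 -8.5 -9.9 0 0 43.7 4; 35 -10 -9.9 0 0 43.7 4; 40 -11 -9.9 0 0 43.7 4; 43.9 -12 -9.9 0 0 43.7 4; 43.9 -12 -9.9 0 0 43.7 4' 25; python3 plan.py .566 -.280 .31 66 .566 -.280 .25 66
python3 - <<'E'
from h import *
for n in('top','scene'):
    c=cap(n,n+'1.png')
    x0,x1,y0,y1=(180,500,20,220) if n=='scene' else (330,560,100,300)
    i=c['color'][y0:y1,x0:x1,::-1];cv2.imwrite(f'pics/{n}1z.png',cv2.resize(i,None,fx=2.4,fy=2.4))
E
```

```text
t: 1.1
tcp_pos: [0.5665, -0.2798, 0.3297]
ee_rot: [-3.072, 0.653, 0.001]
force: [0.7, -0.7, 0.2]
opening: 0.0395
t 1.1 tcp [ 0.5665 -0.2798  0.3297] jaw -114.0 F [ 0.7 -0.7  0.2] open 0.0395 q6 1.41 q1 -0.58
(0.566, -0.28, 0.31, np.float64(-114.0)) -> -0.0 0.0 2.0 -0.0 0.1 0.0
(0.566, -0.28, 0.25, np.float64(-114.0)) -> -0.0 0.0 8.0 -0.0 0.1 0.0
```

View pics/scene1z.png

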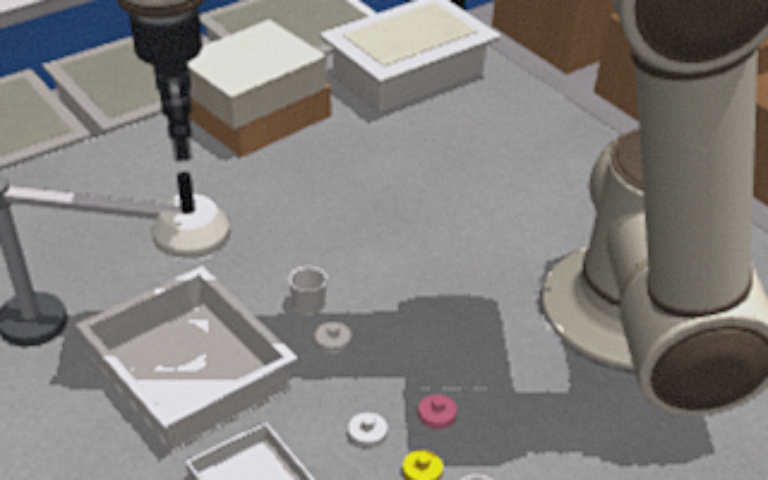

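View pics/top1.png

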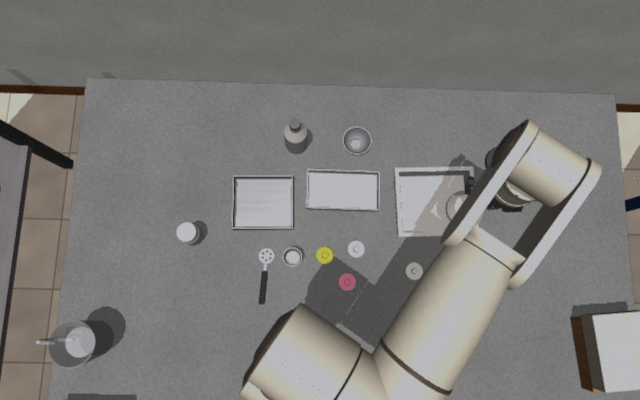

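The scene view shows the fingers directly above the black handle at (185,190) in the zoomed crop. No extra pieces had been hidden by the arm.

```bash
python3 -m creep '0 0 3 0 0 0 4; 0 0 6 0 0 0 4; 0 0 7.8 0 0 0 4; 0 0 7.8 0 0 0 2.6; 0 0 7.8 0 0 0 2.6; 0 0 7.8 0 0 0 2.6' 25; python3 - <<'E'
from h import *
import plan
H=np.array([.751,-.459]);s=st();r0=np.array(s['tcp_pos'])[:2]-H;r=np.hypot(*r0);a0=np.arctan2(r0[1],r0[0]);print(r,np.degrees(a0))
plan.plan(*[(*(H+r*np.array([np.cos(a),np.sin(a)])),.252,66) for a in np.linspace(a0,np.radians(176.5),11)[1:]])
E
```

```text
t: 1.8
tcp_pos: [0.5688, -0.2779, 0.2521]
ee_rot: [-3.072, 0.646, -0.0]
force: [0.2, 1.2, -0.1]
opening: 0.0264
0.2569443144558168 135.17268075723413
t 1.8 tcp [ 0.5688 -0.2779  0.2521] jaw -113.7 F [ 0.2  1.2 -0.1] open 0.0264 q6 1.41 q1 -0.58
(np.float64(0.5561858650082623), np.float64(-0.29146542584113977), 0.252, np.float64(-114.0)) -> -0.6 1.8 0.0 -0.1 0.0 0.3
(np.float64(0.5446186694530717), np.float64(-0.3059407724674884), 0.252, np.float64(-114.0)) -> -1.1 3.5 0.0 -0.1 0.0 0.3
(np.float64(0.5341247496382812), np.float64(-0.321212095916545), 0.252, np.float64(-114.0)) -> -1.4 5.4 -0.0 -0.1 0.0 0.3
(np.float64(0.5247586786666467), np.float64(-0.337199978437982), 0.252, np.float64(-114.0)) -> -1.6 7.2 -0.0 -0.1 0.0 0.3
(np.float64(0.5165691643196821), np.float64(-0.35382127585201734), 0.252, np.float64(-114.0)) -> -1.7 9.1 -0.0 -0.1 0.0 0.3
(np.float64(0.5095987957552869), np.float64(-0.3709895499365446), 0.252, np.float64(-114.0)) -> -1.7 10.9 -0.0 -0.1 0.0 0.3
(np.float64(0.5038838220249718), np.float64(-0.3886155179447639), 0.252, np.float64(-114.0)) -> -1.5 12.8 -0.0 -0.1 0.0 0.3
(np.float64(0.4994539635624869), np.float64(-0.40660751691562064), 0.252, np.float64(-114.0)) -> -1.2 14.6 -0.0 -0.1 0.0 0.3
(np.float64(0.4963322576241992), np.float64(-0.4248719803624296), 0.252, np.float64(-114.0)) -> -0.7 16.4 -0.0 -0.1 0.0 0.3
(np.float64(0.4945349384849985), np.float64(-0.44331392486068744), 0.252, np.float64(-114.0)) -> -0.1 18.1 -0.0 -0.1 0.0 0.3
```

```bash
python3 -m creep '-0.6 1.8 0 0 0 0 2.6; -1.1 3.5 0 0 0 0 2.6; -1.4 5.4 0 0 0 0 2.6; -1.6 7.2 0 0 0 0 2.6; -1.7 9.1 0 0 0 0 2.6; -1.7 10.9 0 0 0 0 2.6; -1.5 12.8 0 0 0 0 2.6; -1.2 14.6 0 0 0 0 2.6; -0.7 16.4 0 0 0 0 2.6; -0.1 18.1 0 0 0 0 2.6'; python3 -m creep '0 0 0 0 0 0 4; 0 0 0 0 0 0 4; 0 0 -4 0 0 0 4; 0 0 -8 0 0 0 4;0 0 -10 0 0 0 4'
python3 plan.py .398 -.272 .2 0 
python3 - <<'E'
from h import *
from lamp import go
c=cap('scene','scene2.png');go('scene',c);c=cap('top','top2.png');go('top',c)
E
```

```text
t: 2.8
tcp_pos: [0.4947, -0.4448, 0.2516]
ee_rot: [-3.072, 0.646, -0.0]
force: [-0.0, 1.1, 0.2]
opening: 0.0262
t: 3.3
tcp_pos: [0.4951, -0.4444, 0.3556]
ee_rot: [3.074, -0.645, 0.005]
force: [1.0, -1.1, 0.3]
opening: 0.04
t 3.3 tcp [ 0.4951 -0.4444  0.3556] jaw -113.7 F [ 1.  -1.1  0.3] open 0.04 q6 1.14 q1 -0.85
(0.398, -0.272, 0.2, np.float64(-180.0)) -> -15.9 -11.9 15.5 -0.1 -0.2 66.3
scene
tub 944 [ 614. -243.] [209. 240.] 2.9 med [ 611. -243.   65.] lo [ 510. -360.   56.] hi [ 719. -123.   70.] uv 257.0 162.0
foot 638 [ 825. -449.] [248. 197.] 0.1 med [ 771. -446.   18.] lo [ 709. -535.    4.] hi [ 936. -359.   25.] uv 187.0 157.0
post 485 [ 682. -400.] [132. 176.] 16.9 med [ 742. -447.   68.] lo [ 608. -461.   51.] hi [ 766. -313.  174.] uv 207.0 140.0
handle 64 [ 497. -447.] [12. 20.] 14.4 med [ 498. -445.  270.] lo [ 491. -454.  244.] hi [ 503. -438.  293.] uv 252.0 65.0
head 315 [ 611. -445.] [ 58. 325.] 80.3 med [ 524. -418.  214.] lo [ 454. -459.  197.] hi [ 766. -400.  225.] uv 239.0 90.0
top
tub 1370 [ 616. -244.] [207. 238.] 3.0 med [ 619. -251.   65.] lo [ 511. -362.   57.] hi [ 720. -125.   72.] uv 437.0 201.0
foot 1233 [ 825. -449.] [199. 249.] 89.6 med [ 770. -450.   15.] lo [ 706. -541.    4.] hi [ 939. -358.   27.] uv 497.0 151.0
post 514 [ 692. -401.] [132. 168.] 23.3 med [ 713. -355.   67.] lo [ 605. -465.   51.] hi [ 761. -305.  174.] uv 486.0 172.0
handle 28 [ 620. -446.] [  9. 258.] 89.4 med [ 499. -443.  255.] lo [ 492. -449.  244.] hi [ 747. -441.  281.] uv 535.0 222.0
head 273 [ 604. -457.] [ 77. 307.] 80.4 med [ 504. -412.  217.] lo [ 458. -463.  198.] hi [ 753. -401.  225.] uv 518.0 227.0
```

View pics/scene2.png

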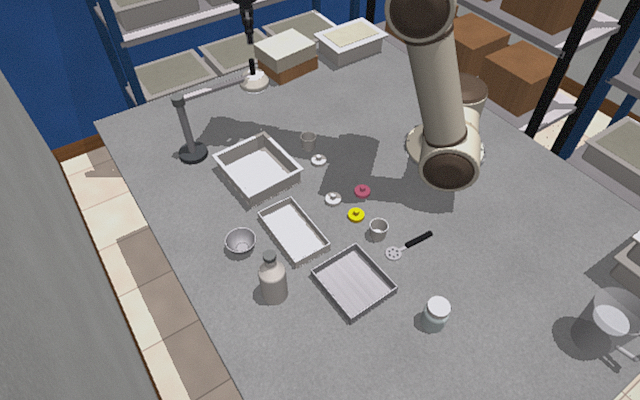

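The lamp now stands at about (0.494, -0.448), 0.24 m from the tub's centre. The mould at scene pixel (308,141) comes next.

```bash
python3 plan.py .398 -.271 .1 30 .398 -.271 .015 30
```

```text
t 3.4 tcp [ 0.4953 -0.4447  0.3553] jaw -113.7 F [ 0.1 -0.1 -0.3] open 0.0395 q6 1.14 q1 -0.85
(0.398, -0.271, 0.1, np.float64(-150.0)) -> -16.0 -12.0 25.5 -0.1 -0.2 36.3
(0.398, -0.271, 0.015, np.float64(-150.0)) -> -16.0 -12.0 34.0 -0.1 -0.2 36.3
```

```bash
python3 -m creep '-4 -3 0 0 0 8 8.5; -8 -6 2 0 0 16 8.5; -11 -8 6 0 0 24 8.5; -14 -10.5 10 0 0 32 8.5; -16 -12 14 0 0 36.3 8.5; -16 -12 18 0 0 36.3 8.5; -16 -12 22 0 0 36.3 8.5; -16 -12 25.5 0 0 36.3 8.5; -16 -12 25.5 0 0 36.3 8.5'; python3 plan.py .398 -.271 .015 30
python3 - <<'E'
from h import *
c=cap('scene','scene3.png')
i=c['color'][60:220,220:440,::-1];cv2.imwrite('pics/scene3z.png',cv2.resize(i,None,fx=3.4,fy=3.4))
E
```

```text
t: 4.3
tcp_pos: [0.3961, -0.2686, 0.0952]
ee_rot: [-2.719, 1.569, 0.004]
force: [-0.1, -0.0, 0.6]
opening: 0.0852
t 4.3 tcp [ 0.3961 -0.2686  0.0952] jaw -150.0 F [-0.1 -0.   0.6] open 0.0852 q6 1.86 q1 -0.76
(0.398, -0.271, 0.015, np.float64(-150.0)) -> 0.3 -0.0 8.0 -0.0 0.2 0.0
```

View pics/scene3z.png

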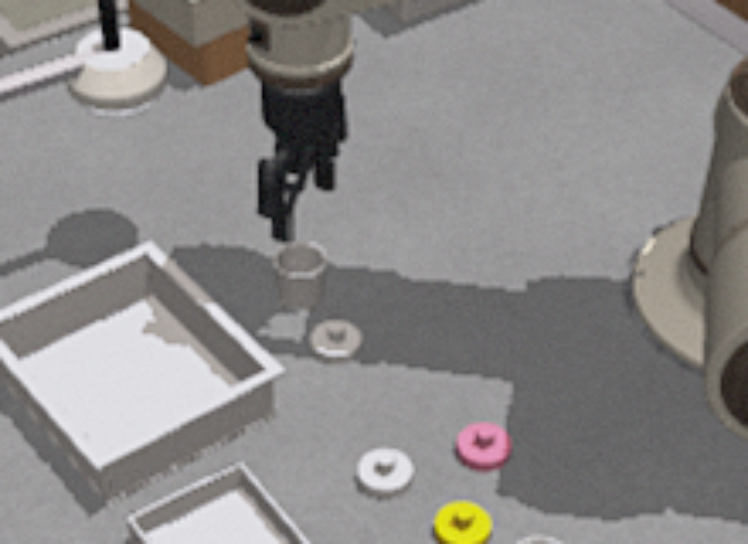

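The gripper stands above the mould with its fingers on either side.

```bash
python3 -m creep '0.3 0 3 0 0.2 0 8.5; 0.3 0 6 0 0.2 0 8.5; 0.3 0 8 0 0.2 0 8.5; 0.3 0 8 0 0.2 0 8.5; 0.3 0 8 0 0.2 0 4.5; 0.3 0 8 0 0.2 0 4.5; 0.3 0 8 0 0.2 0 4.5; 0.3 0 8 0 0.2 0 4.5; 0.3 0 8 0 0.2 0 4.5' 25;  python3 -m creep '0 0 -4 0 0 0 4.5; 0 0 -8 0 0 0 4.5; 0 0 -12 0 0 0 4.5; 0 0 -14 0 0 0 4.5; 0 0 -14 0 0 0 4.5';python3 plan.py .616 -.290 .155 30 .616 -.290 .023 30
python3 - <<'E'
from h import *
c=cap('scene','scene4.png')
i=c['color'][60:220,220:440,::-1];cv2.imwrite('pics/scene4z.png',cv2.resize(i,None,fx=3.4,fy=3.4))
E
```

```text
t: 5.25
tcp_pos: [0.3997, -0.2731, 0.0204]
ee_rot: [2.72, -1.569, 0.011]
force: [-1.8, 2.5, 13.1]
opening: 0.0543
t: 5.75
tcp_pos: [0.4, -0.2734, 0.1649]
ee_rot: [2.719, -1.568, 0.021]
force: [0.2, 0.3, -0.5]
opening: 0.0545
t 5.75 tcp [ 0.4    -0.2734  0.1649] jaw -150.0 F [ 0.2  0.3 -0.5] open 0.0545 q6 1.86 q1 -0.76
(0.616, -0.29, 0.155, np.float64(-150.0)) -> 12.2 -17.9 1.2 -0.2 -0.7 0.0
(0.616, -0.29, 0.023, np.float64(-150.0)) -> 12.1 -17.8 14.4 -0.2 -0.7 0.0
```

View pics/scene4z.png

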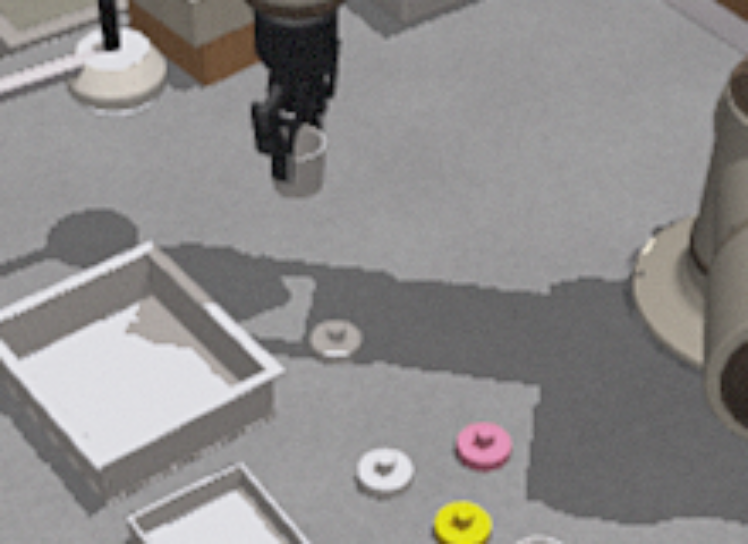

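```bash
python3 -m creep '2.4 -3.6 0 0 0 0 4.5; 5 -7 0 0 0 0 4.5; 7.5 -11 0 0 0 0 4.5; 10 -14.5 0 0 0 0 4.5; 12.1 -17.9 0 0 -0.7 0 4.5; 12.1 -17.9 3 0 -0.7 0 4.5; 12.1 -17.9 7 0 -0.7 0 4.5; 12.1 -17.9 11 0 -0.7 0 4.5; 12.1 -17.9 13 0 -0.7 0 4.5;12.1 -17.9 13.8 0 -0.7 0 4.5'; python3 -m creep '0 0 0 0 0 0 4.5; 0 0 0 0 0 0 7; 0 0 0 0 0 0 7; 0 0 0 0 0 0 7; 0 0 -4 0 0 0 7; 0 0 -8 0 0 0 7; 0 0 -12 0 0 0 7;0 0 -14 0 0 0 7'; python3 plan.py .443 .175 .12 0 
python3 - <<'E'
from h import *
c=cap('scene','scene5.png')
i=c['color'][60:320,180:480,::-1];cv2.imwrite('pics/scene5z.png',cv2.resize(i,None,fx=2.3,fy=2.3))
E
```

```text
t: 6.8
tcp_pos: [0.6149, -0.2883, 0.0242]
ee_rot: [-2.718, 1.568, 0.006]
force: [-10.0, 3.4, 25.6]
opening: 0.0543
t: 7.6
tcp_pos: [0.6158, -0.2895, 0.1686]
ee_rot: [-2.718, 1.568, -0.001]
force: [0.9, -0.2, -1.0]
opening: 0.0701
t 7.6 tcp [ 0.6158 -0.2895  0.1686] jaw -150.0 F [ 0.9 -0.2 -1. ] open 0.0701 q6 2.06 q1 -0.55
(0.443, 0.175, 0.12, np.float64(-180.0)) -> -48.9 -8.3 5.0 -0.2 0.1 30.0
```

View pics/scene5z.png

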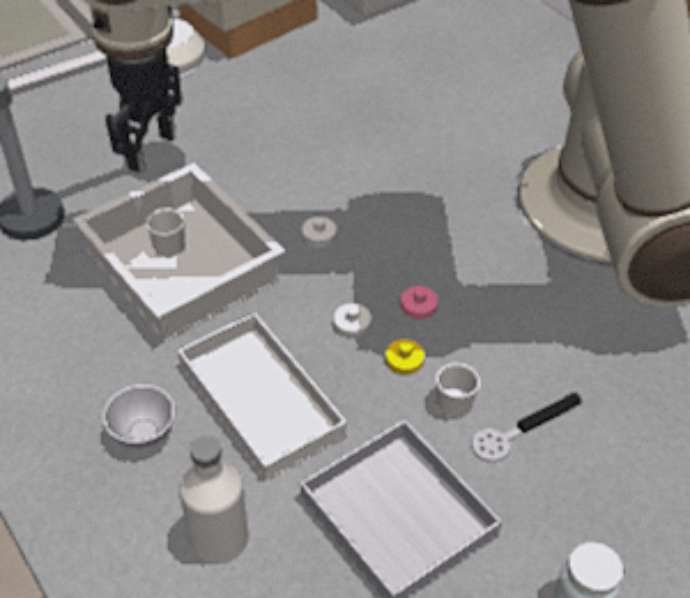

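The mould stands upright in the tub at crop pixel (166,232). Next I go for the second mould, turning the wrist back the long way to stay inside joint 6's range.

```bash
python3 -m creep '-3 -0.5 0 0 0 -8 8.5; -7 -1 0 0 0 -16 8.5; -11 -2 0 0 0 -24 8.5; -15 -2.5 0 0 0 -32 8.5; -19 -3 0 0 0 -40 8.5; -23 -4 0 0 0 -48 8.5; -27 -4.5 0 0 0 -56 8.5; -31 -5 0 0 0 -64 8.5; -35 -6 0 0 0 -72 8.5; -39 -6.6 0 0 0 -80 8.5'; python3 plan.py .443 .175 .12 0
```

```text
t: 8.65
tcp_pos: [0.4775, 0.0823, 0.171]
ee_rot: [-3.091, -0.555, -0.009]
force: [-0.0, 0.5, 0.3]
opening: 0.0848
t 8.65 tcp [0.4775 0.0823 0.171 ] jaw -69.6 F [-0.   0.5  0.3] open 0.0848 q6 1.23 q1 0.01
(0.443, 0.175, 0.12, np.float64(0.0)) -> -0.0 -9.9 5.1 0.2 -0.3 -69.6
```

```bash
python3 -m creep '0 -2 0 0 0 -8 8.5; 0 -5 0 0 0 -16 8.5; 0 -8 0 0 0 -24 8.5; 0 -9.9 0 0 0 -32 8.5; 0 -9.9 0 0 0 -40 8.5; 0 -9.9 1 0 0 -48 8.5; 0 -9.9 2 0 0 -56 8.5; 0 -9.9 4 0 0 -64 8.5; 0 -9.9 5 0 0 -69.6 8.5; 0 -9.9 5 0 0 -69.6 8.5'; python3 - <<'E'
from h import *
c=cap('scene','scene6.png');W=pts(c)
k=(W[...,2]>.045)&(W[...,2]<.06)&(abs(W[...,0]-.443)<.045)&(abs(W[...,1]-.175)<.045)
P=W[k];print(k.sum(),P.min(0).round(3),P.max(0).round(3),P.mean(0).round(3))
i=c['color'][100:320,240:480,::-1];cv2.imwrite('pics/scene6z.png',cv2.resize(i,None,fx=2.7,fy=2.7))
E
python3 plan.py .443 .175 .02 0
```

```text
t: 9.65
tcp_pos: [0.4425, 0.1751, 0.1198]
ee_rot: [2.219, 2.222, 0.005]
force: [-1.0, 0.9, 0.0]
opening: 0.085
81 [0.414 0.147 0.045] [0.471 0.203 0.055] [0.442 0.175 0.05 ]
t 9.7 tcp [0.443  0.1752 0.1208] jaw -0.2 F [0.1 0.1 0.5] open 0.0849 q6 0.22 q1 0.21
(0.443, 0.175, 0.02, np.float64(-0.0)) -> -0.0 -0.0 10.1 0.2 -0.1 -0.2
```

View pics/scene6z.png

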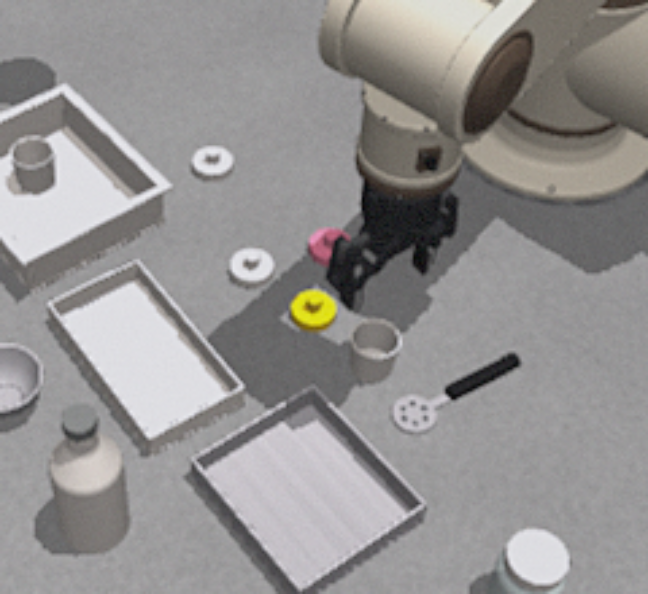

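```bash
python3 -m creep '0 0 3 0 0 0 8.5; 0 0 6 0 0 0 8.5; 0 0 9 0 0 0 8.5; 0 0 10 0 0 0 8.5; 0 0 10 0 0 0 4.5; 0 0 10 0 0 0 4.5; 0 0 10 0 0 0 4.5; 0 0 10 0 0 0 4.5; 0 0 10 0 0 0 4.5' 25;  python3 -m creep '0 0 -4 0 0 0 4.5; 0 0 -8 0 0 0 4.5; 0 0 -12 0 0 0 4.5; 0 0 -14 0 0 0 4.5; 0 0 -14 0 0 0 4.5';python3 plan.py .616 -.200 .16 0 
```

```text
t: 10.6
tcp_pos: [0.4444, 0.1756, 0.0227]
ee_rot: [2.223, 2.216, 0.01]
force: [-1.9, -0.6, 6.0]
opening: 0.0542
t: 11.1
tcp_pos: [0.4449, 0.1756, 0.1673]
ee_rot: [2.221, 2.212, 0.019]
force: [0.2, -0.5, -2.0]
opening: 0.0542
t 11.1 tcp [0.4449 0.1756 0.1673] jaw -0.2 F [ 0.2 -0.5 -2. ] open 0.0542 q6 0.22 q1 0.21
(0.616, -0.2, 0.16, np.float64(0.0)) -> -37.5 17.2 0.8 0.8 -0.2 -0.2
```

```bash
python3 -m creep '-4 1.8 0 0 0 0 4.5; -8 3.6 0 0 0 0 4.5; -12 5.5 0 0 0 0 4.5; -16 7.3 0 0 0 0 4.5; -20 9.2 0 0 0 0 4.5; -24 11 0 0 0 0 4.5; -28 12.8 0 0 0 0 4.5; -32 14.7 0 0 0 0 4.5; -36 16.5 0 0 0 0 4.5; -37.5 17.2 0 0 0 0 4.5'; python3 plan.py .616 -.200 .03 0
```

```text
t: 12.1
tcp_pos: [0.6161, -0.2035, 0.1677]
ee_rot: [2.223, 2.209, 0.019]
force: [-0.1, 0.8, -0.4]
opening: 0.0545
t 12.1 tcp [ 0.6161 -0.2035  0.1677] jaw -0.4 F [-0.1  0.8 -0.4] open 0.0545 q6 -0.44 q1 -0.44
(0.616, -0.2, 0.03, np.float64(0.0)) -> 0.3 -0.2 13.8 0.8 -0.2 -0.4
```

```bash
python3 -m creep '0.3 0 3 0.8 0 0 4.5; 0.3 0 7 0.8 0 0 4.5; 0.3 0 10 0.8 0 0 4.5; 0.3 0 12.5 0.8 0 0 4.5; 0.3 0 13.8 0.8 0 0 4.5; 0.3 0 13.8 0.8 0 0 4.5; 0.3 0 13.8 0.8 0 0 7; 0.3 0 13.8 0.8 0 0 7; 0.3 0 13.8 0.8 0 0 7'; python3 -m creep '0 0 -4 0 0 0 7; 0 0 -8 0 0 0 7; 0 0 -12 0 0 0 7;0 0 -14 0 0 0 7'; python3 - <<'E'
from h import *
from m import show
c=cap('scene','scene7.png');show(c,zhi=.075)
i=c['color'][60:320,180:480,::-1];cv2.imwrite('pics/scene7z.png',cv2.resize(i,None,fx=2.3,fy=2.3))
E
python3 plan.py .412 -.185 .15 0 
```

```text
t: 13.0
tcp_pos: [0.6184, -0.2002, 0.0309]
ee_rot: [-2.228, -2.213, -0.004]
force: [-0.3, -0.5, 0.9]
opening: 0.0702
t: 13.4
tcp_pos: [0.6191, -0.201, 0.1757]
ee_rot: [2.226, 2.212, 0.007]
force: [0.4, -0.6, 0.1]
opening: 0.0705
(np.int32(258), np.int32(168)) 2881 c [ 599. -245.] sz [241. 243.] ang 2.6 z [11. 43. 69.] rgb [144. 140. 139.]
(np.int32(193), np.int32(150)) 513 c [ 754. -459.] sz [105.  97.] ang 66.3 z [12. 21. 69.] rgb [80. 82. 85.]
(np.int32(319), np.int32(160)) 139 c [ 412. -185.] sz [55. 48.] ang 24.1 z [ 9. 15. 31.] rgb [166. 161. 159.]
(np.int32(363), np.int32(190)) 168 c [375.  14.] sz [54. 49.] ang 52.0 z [10. 15. 32.] rgb [170.  95. 116.]
(np.int32(333), np.int32(198)) 169 c [474. -12.] sz [50. 50.] ang 80.8 z [10. 15. 33.] rgb [207. 206. 209.]
(np.int32(294), np.int32(232)) 983 c [648.  30.] sz [224. 124.] ang 89.3 z [10. 26. 38.] rgb [151. 148. 148.]
(np.int32(356), np.int32(214)) 191 c [452.  82.] sz [53. 49.] ang 79.5 z [11. 15. 32.] rgb [200. 189.  32.]
(np.int32(240), np.int32(240)) 576 c [800. -10.] sz [88. 86.] ang 62.1 z [10. 30. 48.] rgb [155. 152. 157.]
(np.int32(419), np.int32(239)) 160 c [356. 259.] sz [18. 95.] ang 86.2 z [ 9. 14. 19.] rgb [45. 45. 47.]
(np.int32(355), np.int32(282)) 1199 c [605. 270.] sz [162. 184.] ang 1.6 z [ 9. 26. 38.] rgb [129. 127. 131.]
(np.int32(274), np.int32(292)) 330 c [806. 195.] sz [31. 69.] ang 64.6 z [13. 42. 73.] rgb [123. 119. 116.]
(np.int32(435), np.int32(318)) 397 c [514. 481.] sz [40. 63.] ang 32.5 z [12. 49. 71.] rgb [123. 129. 129.]
t 13.45 tcp [ 0.6197 -0.2012  0.1779] jaw -0.4 F [-0.2  0.5  2.7] open 0.07 q6 -0.43 q1 -0.43
(0.412, -0.185, 0.15, np.float64(-0.0)) -> 1.5 -20.8 2.6 0.5 0.0 -0.4
```

View pics/scene7z.png

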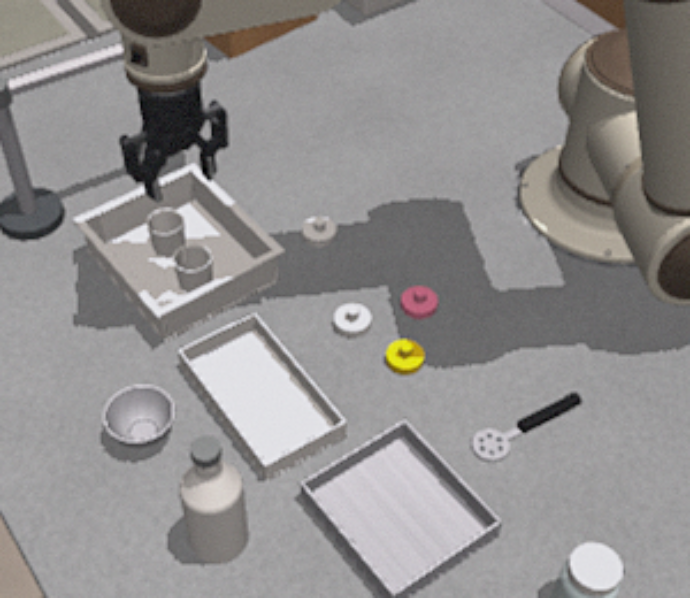

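Both moulds are upright in the tub at crop pixels (166,230) and (194,265). Next is the disc at (0.412, -0.185).

```bash
python3 -m creep '0.3 -4 0 0.5 0 0 5; 0.6 -8 0 0.5 0 0 4; 1 -12 0 0.5 0 0 4; 1.3 -16 1 0.5 0 0 4; 1.5 -20 2.6 0.5 0 0 4; 1.5 -20.8 5.6 0.5 0 0 4; 1.5 -20.8 8.6 0.5 0 0 4;1.5 -20.8 9.6 0.5 0 0 4; 1.5 -20.8 9.6 0.5 0 0 4'; python3 - <<'E'
from h import *
for n in('scene','top'):
    c=cap(n);W=pts(c)
    for a,b in((.412,-.185),(.474,-.012)):
        for z0,z1 in((.024,.036),(.009,.019)):
            k=(W[...,2]>z0)&(W[...,2]<z1)&(abs(W[...,0]-a)<.04)&(abs(W[...,1]-b)<.04)
            P=W[k]
            if len(P):print(n,k.sum(),((P.min(0)+P.max(0))/2).round(3),P.mean(0).round(3))
E
python3 plan.py .412 -.185 .016 0
```

```text
t: 14.35
tcp_pos: [0.4123, -0.1847, 0.0797]
ee_rot: [-2.227, -2.213, 0.002]
force: [-0.0, 0.1, 1.5]
opening: 0.0403
scene 21 [ 0.409 -0.185  0.03 ] [ 0.411 -0.184  0.029]
scene 109 [ 0.411 -0.185  0.014] [ 0.415 -0.181  0.014]
scene 25 [ 0.474 -0.012  0.03 ] [ 0.474 -0.011  0.03 ]
scene 138 [ 0.473 -0.012  0.014] [ 0.475 -0.008  0.014]
top 1 [ 0.43  -0.158  0.009] [ 0.43  -0.158  0.009]
top 29 [ 0.475 -0.007  0.03 ] [ 0.473 -0.013  0.03 ]
top 177 [ 0.473 -0.007  0.014] [ 0.472 -0.013  0.015]
t 14.45 tcp [ 0.4133 -0.1852  0.0813] jaw -0.4 F [-0.4 -0.1  0.1] open 0.0402 q6 -0.58 q1 -0.59
(0.412, -0.185, 0.016, np.float64(-0.0)) -> 0.0 -0.1 6.5 0.0 0.1 -0.4
```

```bash
python3 -m creep '0 -0.1 3 0 0 0 4; 0 -0.1 5.5 0 0 0 4; 0 -0.1 6.5 0 0 0 4; 0 -0.1 6.5 0 0 0 4; 0 -0.1 6.5 0 0 0 1; 0 -0.1 6.5 0 0 0 1; 0 -0.1 6.5 0 0 0 1; 0 -0.1 6.5 0 0 0 1; 0 -0.1 6.5 0 0 0 1' 40;  python3 -m creep '0 0 -3 0 0 0 1; 0 0 -7 0 0 0 1; 0 0 -10 0 0 0 1; 0 0 -12 0 0 0 1; 0 0 -12 0 0 0 1';python3 plan.py .606 .310 .13 0
python3 - <<'E'
from h import *
c=cap('scene','scene8.png')
i=c['color'][60:220,220:440,::-1];cv2.imwrite('pics/scene8z.png',cv2.resize(i,None,fx=3.4,fy=3.4))
E
```

```text
t: 15.35
tcp_pos: [0.4131, -0.1858, 0.0179]
ee_rot: [2.226, 2.212, 0.0]
force: [-1.1, 1.1, 6.4]
opening: 0.0162
t: 15.85
tcp_pos: [0.4141, -0.1863, 0.1417]
ee_rot: [2.222, 2.208, 0.002]
force: [0.2, -0.5, -0.8]
opening: 0.0158
t 15.85 tcp [ 0.4141 -0.1863  0.1417] jaw -0.3 F [ 0.2 -0.5 -0.8] open 0.0158 q6 -0.59 q1 -0.59
(0.606, 0.31, 0.13, np.float64(-0.0)) -> 49.8 18.9 1.0 0.4 0.3 -0.3
```

View pics/scene8z.png

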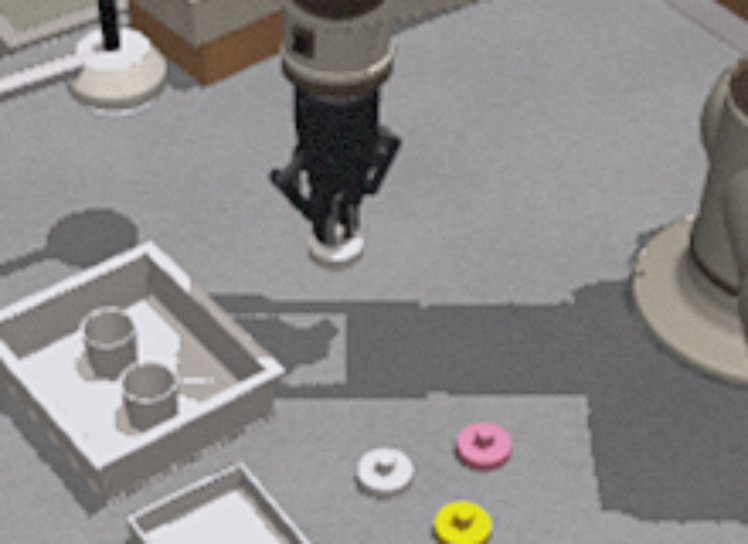

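```bash
python3 -m creep '3 1 0 0 0 0 1; 7 2.6 0 0 0 0 1; 11.5 4.3 0 0 0 0 1; 16 6 0 0 0 0 1; 20.5 7.8 0 0 0 0 1; 25 9.5 0 0 0 0 1; 29.5 11.2 0 0 0 0 1; 34 12.9 0 0 0 0 1; 38.5 14.6 0 0 0 0 1; 43 16.3 0 0 0 0 1'; python3 plan.py .606 .31 .0225 0
```

```text
t: 16.9
tcp_pos: [0.5791, 0.2451, 0.1376]
ee_rot: [2.224, 2.211, -0.001]
force: [-0.5, -0.4, -0.0]
opening: 0.0157
t 16.9 tcp [0.5791 0.2451 0.1376] jaw -0.3 F [-0.5 -0.4 -0. ] open 0.0157 q6 0.29 q1 0.28
(0.606, 0.31, 0.0225, np.float64(0.0)) -> 6.6 2.6 11.5 0.2 0.3 -0.3
```

```bash
python3 -m creep '3 1.2 0 0 0 0 1; 6.6 2.6 0 0 0 0 1; 6.6 2.6 3 0.2 0.3 0 1; 6.6 2.6 7 0.2 0.3 0 1; 6.6 2.6 10 0.2 0.3 0 1; 6.6 2.6 11.3 0.2 0.3 0 1; 6.6 2.6 11.4 0.2 0.3 0 1;6.6 2.6 11.4 0.2 0.3 0 1; 6.6 2.6 11.4 0.2 0.3 0 4; 6.6 2.6 11.4 0.2 0.3 0 4'; python3 -m creep '0 0 0 0 0 0 4; 0 0 -4 0 0 0 4; 0 0 -8 0 0 0 4; 0 0 -10 0 0 0 4'; python3 plan.py .474 -.012 .1 90 .474 -.012 .016 90
```

```text
t: 17.9
tcp_pos: [0.6064, 0.3106, 0.0244]
ee_rot: [2.227, 2.214, 0.004]
force: [-0.4, -0.1, -0.7]
opening: 0.0402
t: 18.3
tcp_pos: [0.6071, 0.3109, 0.1288]
ee_rot: [2.226, 2.213, 0.01]
force: [0.7, -0.3, 0.1]
opening: 0.0402
t 18.3 tcp [0.6071 0.3109 0.1288] jaw -0.3 F [ 0.7 -0.3  0.1] open 0.0402 q6 0.37 q1 0.36
(0.474, -0.012, 0.1, np.float64(-90.0)) -> -32.4 -13.1 2.7 0.2 -0.4 89.7
(0.474, -0.012, 0.016, np.float64(-90.0)) -> -32.4 -13.2 11.1 0.2 -0.4 89.7
```

```bash
python3 - <<'E'
from h import *
c=cap('scene','scene9.png')
i=c['color'][160:340,220:480,::-1];cv2.imwrite('pics/scene9z.png',cv2.resize(i,None,fx=3,fy=3))
E
```

```text
(no output)
```

View pics/scene9z.png

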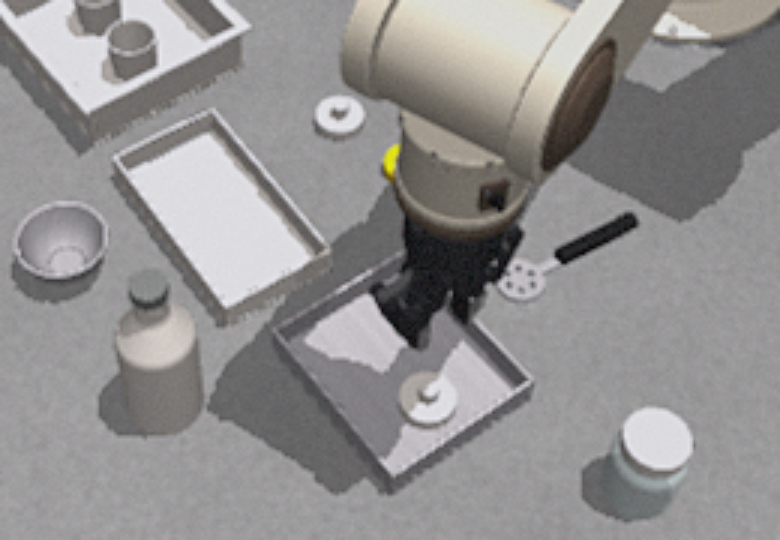

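The first disc lies flat in the steel tray. The second needs no wrist turn.

```bash
python3 plan.py .474 -.012 .1 0; python3 -m creep '-3 -1.2 0 0 0 0 4; -7 -3 0 0 0 0 4; -11.5 -4.7 0 0 0 0 4; -16 -6.5 0 0 0 0 4; -20.5 -8.3 0 0 0 0 4; -25 -10.2 0 0 0 0 4; -29.5 -12 0 0 0 0 4; -32.4 -13.2 2 0 0 0 4; -32.4 -13.2 5 0 0 0 4; -32.4 -13.2 5 0 0 0 4'; python3 - <<'E'
from h import *
for n in('scene','top'):
    c=cap(n,n+'10.png');W=pts(c)
    for a,b in((.474,-.012),):
        for z0,z1 in((.024,.036),(.009,.019)):
            k=(W[...,2]>z0)&(W[...,2]<z1)&(abs(W[...,0]-a)<.04)&(abs(W[...,1]-b)<.04)
            P=W[k]
            if len(P):print(n,k.sum(),((P.min(0)+P.max(0))/2).round(3),P.mean(0).round(3))
E
python3 plan.py .474 -.012 .016 0
```

```text
t 18.35 tcp [0.6078 0.3111 0.1312] jaw -0.3 F [0.6 0.3 4. ] open 0.0403 q6 0.37 q1 0.36
(0.474, -0.012, 0.1, np.float64(-0.0)) -> -32.4 -13.2 2.9 0.5 -0.2 -0.3
t: 19.35
tcp_pos: [0.4726, -0.0124, 0.0764]
ee_rot: [2.23, 2.213, 0.011]
force: [-0.6, 0.0, -0.4]
opening: 0.04
scene 26 [ 0.474 -0.014  0.03 ] [ 0.474 -0.012  0.029]
scene 134 [ 0.474 -0.011  0.014] [ 0.475 -0.009  0.014]
top 9 [ 0.448 -0.001  0.015] [ 0.451 -0.001  0.014]
t 19.45 tcp [ 0.4745 -0.0117  0.0794] jaw -0.3 F [-0.2 -0.8  0.7] open 0.0401 q6 -0.19 q1 -0.19
(0.474, -0.012, 0.016, np.float64(0.0)) -> -0.1 -0.1 6.3 0.5 -0.2 -0.3
```

View pics/scene10.png

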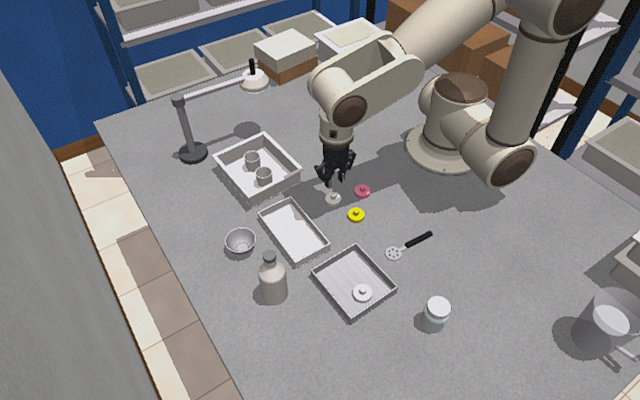

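The gripper is above the white disc at (333,198), and nothing else has moved.

```bash
python3 -m creep '0 0 3 0.5 0 0 4; 0 0 5.3 0.5 0 0 4; 0 0 6.3 0.5 0 0 4; 0 0 6.3 0.5 0 0 4; 0 0 6.3 0.5 0 0 1; 0 0 6.3 0.5 0 0 1; 0 0 6.3 0.5 0 0 1; 0 0 6.3 0.5 0 0 1; 0 0 6.3 0.5 0 0 1' 40;  python3 -m creep '0 0 -3 0 0 0 1; 0 0 -7 0 0 0 1; 0 0 -10 0 0 0 1; 0 0 -12 0 0 0 1; 0 0 -12 0 0 0 1';python3 plan.py .606 .228 .13 0
```

```text
t: 20.35
tcp_pos: [0.476, -0.0115, 0.018]
ee_rot: [-2.227, -2.215, -0.007]
force: [-0.0, 1.1, 5.7]
opening: 0.0159
t: 20.85
tcp_pos: [0.4772, -0.0121, 0.142]
ee_rot: [2.225, 2.212, 0.012]
force: [0.2, -0.5, -1.1]
opening: 0.0161
t 20.85 tcp [ 0.4772 -0.0121  0.142 ] jaw -0.3 F [ 0.2 -0.5 -1.1] open 0.0161 q6 -0.19 q1 -0.19
(0.606, 0.228, 0.13, np.float64(-0.0)) -> 24.1 12.7 1.4 0.5 -0.1 -0.3
```

```bash
python3 -m creep '3 1.6 0 0.5 0 0 1; 7 3.7 0 0.5 0 0 1; 11 5.8 0 0.5 0 0 1; 15 7.9 0 0.5 0 0 1; 19 10 0 0.5 0 0 1; 23 12.1 0 0.5 0 0 1; 24.1 12.7 0 0.5 0 0 1; 24.1 12.7 1 0.5 0 0 1'; python3 plan.py .606 .228 .0225 0
```

```text
t: 21.65
tcp_pos: [0.6062, 0.2297, 0.1337]
ee_rot: [-2.224, -2.216, -0.004]
force: [-0.3, -0.3, -0.6]
opening: 0.0156
t 21.65 tcp [0.6062 0.2297 0.1337] jaw -0.2 F [-0.3 -0.3 -0.6] open 0.0156 q6 0.25 q1 0.24
(0.606, 0.228, 0.0225, np.float64(-0.0)) -> -0.2 -0.0 11.1 0.0 -0.2 -0.2
```

```bash
python3 -m creep '-0.2 0 3 0 0 0 1; -0.2 0 7 0 0 0 1; -0.2 0 9.8 0 0 0 1; -0.2 0 11 0 0 0 1; -0.2 0 11 0 0 0 1;-0.2 0 11 0 0 0 1; -0.2 0 11 0 0 0 4; -0.2 0 11 0 0 0 4; -0.2 0 11 0 0 0 4'; python3 -m creep '0 0 -4 0 0 0 4; 0 0 -8 0 0 0 4; 0 0 -12 0 0 0 4; 0 0 -15 0 0 0 4'; python3 - <<'E'
from h import *
from m import *
for n in('scene','top'):
    c=cap(n,n+'11.png');print(n)
    W=pts(c)
    hsv=cv2.cvtColor(c['color'],cv2.COLOR_RGB2HSV)
    dark=(c['color'].max(-1)<75)&(W[...,2]>.006)&(W[...,2]<.03)&(abs(W[...,0]-.36)<.1)&(abs(W[...,1]-.26)<.08)
    P=W[dark]
    if len(P)>10:
        r=cv2.minAreaRect((P[:,:2]*1000).astype(np.float32));print('handle',len(P),r, cv2.fitLine((P[:,:2]*1000).astype(np.float32),cv2.DIST_L2,0,.01,.01).ravel())
    light=(c['color'].min(-1)>140)&(abs(W[...,0]-.44)<.06)&(abs(W[...,1]-.25)<.05)
    P=W[light]
    if len(P):print('head',len(P),cv2.minAreaRect((P[:,:2]*1000).astype(np.float32)),P.mean(0),cv2.minEnclosingCircle((P[:,:2]*1000).astype(np.float32)))
    show(c,zlo=.012,zhi=.06,box=(.3,.7,.1,.4))
c=cv2.imread('pics/scene11.png')[160:340,220:480];cv2.imwrite('pics/scene11z.png',cv2.resize(c,None,fx=3,fy=3))
E
```

```text
t: 22.55
tcp_pos: [0.6066, 0.228, 0.0244]
ee_rot: [-2.225, -2.217, -0.006]
force: [0.5, -0.4, 0.1]
opening: 0.0403
t: 22.95
tcp_pos: [0.6065, 0.2277, 0.1775]
ee_rot: [2.225, 2.217, 0.009]
force: [0.9, 0.5, -0.1]
opening: 0.0402
scene
handle 149 ((355.5663146972656, 260.6013488769531), (14.873137474060059, 92.47715759277344), 86.61392211914062) [ 9.9741966e-01 -7.1791343e-02  3.5850034e+02  2.6139334e+02]
head 2066 ((440.0084533691406, 249.95980834960938), (99.93763732910156, 119.80484771728516), 89.90293884277344) [0.43581208 0.24063109 0.27008492] ((440.0379638671875, 249.00537109375), 77.22241973876953)
(np.int32(419), np.int32(238)) 127 c [355. 260.] sz [17. 94.] ang 86.7 z [13. 15. 18.] rgb [48. 48. 50.]
(np.int32(314), np.int32(249)) 235 c [640. 137.] sz [115.  38.] ang 19.2 z [14. 27. 39.] rgb [146. 143. 142.]
(np.int32(355), np.int32(282)) 1059 c [605. 270.] sz [162. 182.] ang 1.6 z [14. 28. 38.] rgb [123. 121. 125.]
(np.int32(344), np.int32(270)) 251 c [605. 226.] sz [50. 51.] ang 67.0 z [14. 19. 36.] rgb [195. 193. 194.]
(np.int32(363), np.int32(292)) 278 c [605. 310.] sz [5
[... 307 characters left out ...]
z [ 4. 92.] ang 89.3 z [30. 35. 44.] rgb [146. 143. 141.]
(np.int32(292), np.int32(206)) 38 c [596. 182.] sz [105.   4.] ang 2.0 z [27. 36. 42.] rgb [118. 116. 118.]
(np.int32(252), np.int32(203)) 177 c [605. 300.] sz [51. 39.] ang 11.1 z [14. 20. 41.] rgb [168. 168. 172.]
(np.int32(280), np.int32(204)) 151 c [603. 216.] sz [33. 50.] ang 82.8 z [14. 20. 37.] rgb [153. 150. 150.]
(np.int32(313), np.int32(208)) 31 c [591. 118.] sz [ 5. 30.] ang 2.1 z [19. 34. 39.] rgb [124. 122. 122.]
(np.int32(233), np.int32(223)) 20 c [539. 355.] sz [34.  6.] ang 14.1 z [23. 35. 40.] rgb [137. 136. 138.]
(np.int32(260), np.int32(229)) 29 c [525. 274.] sz [ 2. 50.] ang 1.5 z [18. 32. 41.] rgb [128. 128. 128.]
```

View pics/scene11z.png

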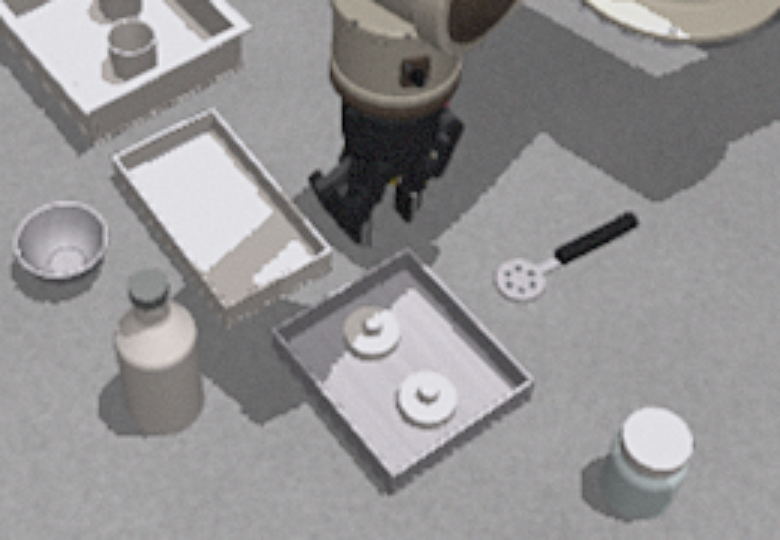

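Both discs lie flat in the tray, centred at (0.605, 0.226) and (0.605, 0.310). The skimmer's handle runs along x, tilted about -4°, with its head towards +x.

```bash
python3 plan.py .377 .259 .1 86.3
```

```text
t 23.05 tcp [0.6078 0.228  0.1797] jaw -0.2 F [ 0.8 -0.5  0.1] open 0.0397 q6 0.24 q1 0.24
(0.377, 0.259, 0.1, np.float64(86.3)) -> 3.0 -23.2 7.8 0.6 0.2 -86.5
```

```bash
python3 -m creep '0.3 -2 0 0 0 -8 4; 0.6 -5 0 0 0 -16 4; 1 -8 0 0 0 -24 4; 1.3 -11 0 0 0 -32 4; 1.7 -14 0 0 0 -40 4; 2 -17 0 0 0 -48 4; 2.5 -20 1 0 0 -56 4; 3 -23.2 2 0 0 -64 4; 3 -23.2 4 0 0 -72 4; 3 -23.2 6 0 0 -80 4';python3 -m creep '0 0 0 0 0 -6 4; 0 0 1 0 0 -6.5 4;0 0 1 0 0 -6.5 4'; python3 - <<'E'
from h import *
c=cap('scene','scene12.png');W=pts(c)
dark=(c['color'].max(-1)<75)&(W[...,2]>.006)&(W[...,2]<.025)&(abs(W[...,0]-.36)<.1)&(abs(W[...,1]-.26)<.08)
P=W[dark];print('handle',cv2.minAreaRect((P[:,:2]*1000).astype(np.float32)))
c=cv2.imread('pics/scene12.png')[160:340,300:560];cv2.imwrite('pics/scene12z.png',cv2.resize(c,None,fx=3,fy=3))
E
python3 plan.py .377 .259 .005 86.3
```

```text
t: 24.05
tcp_pos: [0.3756, 0.2593, 0.1173]
ee_rot: [0.267, 3.121, 0.01]
force: [-0.1, 0.2, 0.4]
opening: 0.04
t: 24.35
tcp_pos: [0.3753, 0.2591, 0.1059]
ee_rot: [0.095, 3.132, 0.008]
force: [-0.2, -0.3, -0.0]
opening: 0.0401
handle ((376.3971252441406, 256.7341003417969), (21.70507049560547, 134.28224182128906), 87.24805450439453)
t 24.4 tcp [0.3755 0.2592 0.1066] jaw 86.5 F [ 0.2 -0.   0.5] open 0.0398 q6 -1.08 q1 0.43
(0.377, 0.259, 0.005, np.float64(86.3)) -> -0.1 -0.1 10.2 0.3 0.5 0.2
```

View pics/scene12z.png

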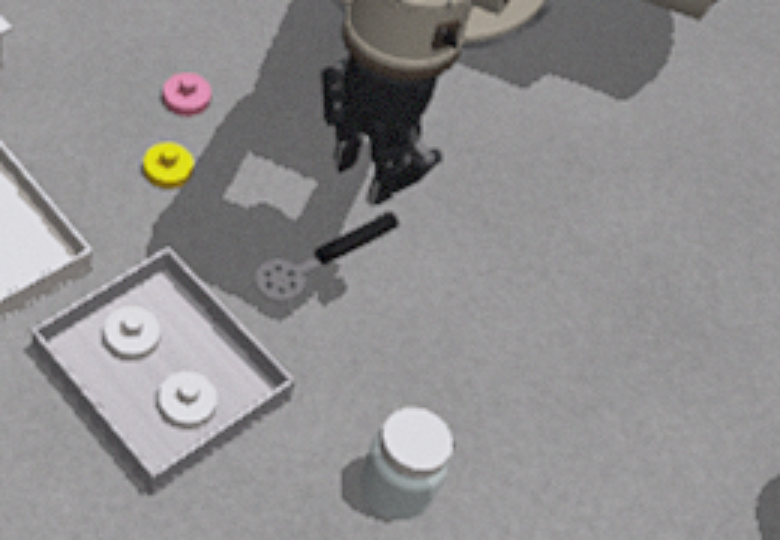

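```bash
python3 -m creep '0 0 4 0.3 0.5 0 4; -0.1 0 7 0.3 0.5 0 4; -0.1 0 9.2 0.3 0.5 0 4; -0.1 0 10.1 0.3 0.5 0 4; -0.1 0 10.1 0.3 0.5 0 4; -0.1 0 10.1 0.3 0.5 0 0.8; -0.1 0 10.1 0.3 0.5 0 0.8; -0.1 0 10.1 0.3 0.5 0 0.8; -0.1 0 10.1 0.3 0.5 0 0.8' 60; python3 -m creep '0 0 0 0 0 0 0.8; 0 0 -3 0 0 0 0.8; 0 0 -7 0 0 0 0.8; 0 0 -11 0 0 0 0.8; 0 0 -13 0 0 0 0.8; 0 0 -13 0 0 0 0.8';python3 plan.py .650 .042 .13 -.5
python3 - <<'E'
from h import *
c=cap('scene','scene13.png')
c=cv2.imread('pics/scene13.png')[120:300,300:560];cv2.imwrite('pics/scene13z.png',cv2.resize(c,None,fx=3,fy=3))
E
```

```text
t: 25.3
tcp_pos: [0.3783, 0.2601, 0.0071]
ee_rot: [0.096, 3.138, 0.002]
force: [-0.7, -0.4, 5.6]
opening: 0.0139
t: 25.9
tcp_pos: [0.3793, 0.2606, 0.1408]
ee_rot: [0.096, 3.132, 0.006]
force: [-0.1, 0.1, -1.9]
opening: 0.0137
t 25.9 tcp [0.3793 0.2606 0.1408] jaw 86.5 F [-0.1  0.1 -1.9] open 0.0137 q6 -1.08 q1 0.43
(0.65, 0.042, 0.13, np.float64(-0.5)) -> -28.4 -20.2 1.2 0.5 0.2 87.0
```

View pics/scene13z.png

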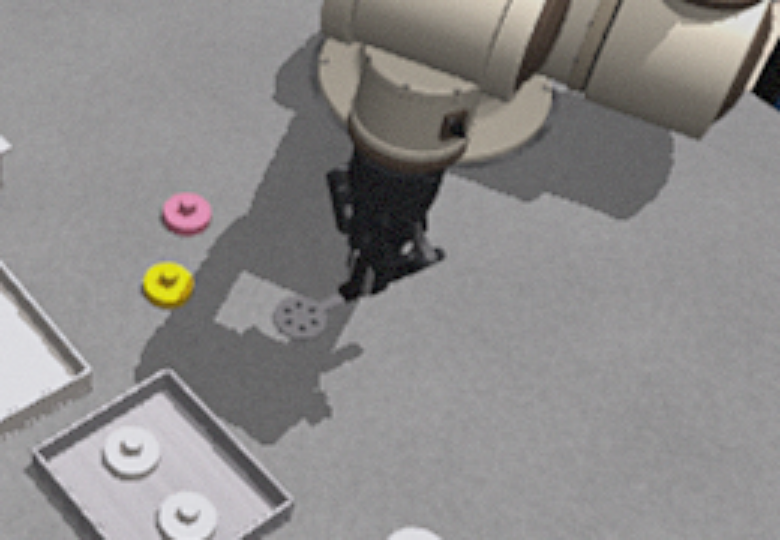

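```bash
python3 -m creep '-2 -1.4 0 0 0 8 0.8; -5 -3.5 0 0 0 16 0.8; -8 -5.7 0 0 0 24 0.8; -11 -7.8 0 0 0 32 0.8; -14 -10 0 0 0 40 0.8; -17 -12 0 0 0 48 0.8; -20 -14.2 0 0 0 56 0.8; -23 -16.3 0 0 0 64 0.8; -26 -18.5 0 0 0 72 0.8; -28.4 -20.2 0 0 0 80 0.8'; python3 -m creep '0 0 0 0 0 6 0.8; 0 0 0 0 0 7 0.8; 0 0 0 0 0 7 0.8'; python3 plan.py .650 .042 .012 -.5
python3 - <<'E'
from h import *
c=cap('scene','scene14.png')
c=cv2.imread('pics/scene14.png')[120:320,180:440];cv2.imwrite('pics/scene14z.png',cv2.resize(c,None,fx=3,fy=3))
E
```

```text
t: 26.95
tcp_pos: [0.6504, 0.0396, 0.1379]
ee_rot: [2.099, 2.336, 0.007]
force: [0.5, 0.0, -0.4]
opening: 0.0135
t: 27.25
tcp_pos: [0.6499, 0.0399, 0.137]
ee_rot: [-2.235, -2.207, -0.006]
force: [-0.4, 0.4, -0.1]
opening: 0.0138
t 27.25 tcp [0.6499 0.0399 0.137 ] jaw -0.7 F [-0.4  0.4 -0.1] open 0.0138 q6 -0.05 q1 -0.06
(0.65, 0.042, 0.012, np.float64(-0.5)) -> 0.2 -0.0 12.5 0.1 -0.2 -0.2
```

View pics/scene14z.png

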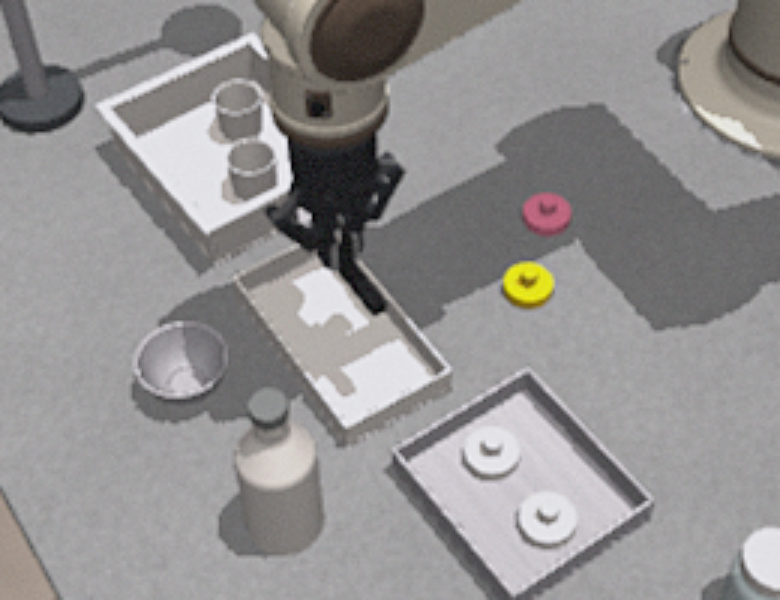

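```bash
python3 -m creep '0.2 0 4 0 0 0 0.8; 0.2 0 8 0 0 0 0.8; 0.2 0 11 0 0 0 0.8; 0.2 0 12.4 0 0 0 0.8; 0.2 0 12.4 0 0 0 0.8; 0.2 0 12.4 0 0 0 0.8; 0.2 0 12.4 0 0 0 3.5; 0.2 0 12.4 0 0 0 3.5; 0.2 0 12.4 0 0 0 3.5'; python3 -m creep '0 0 -4 0 0 0 3.5; 0 0 -8 0 0 0 3.5; 0 0 -13 0 0 0 4; 0 0 -18 0 0 0 4; 0 0 -23 0 0 0 4; 0 0 -28 0 0 0 4; 0 0 -32 0 0 0 4'; python3 plan.py .4935 -.4465 .36 66 .4935 -.4465 .252 66
python3 - <<'E'
from h import *
from m import show
from lamp import go
c=cap('scene','scene15.png');show(c,zhi=.065);go('s',c)
c=cv2.imread('pics/scene15.png')[50:320,160:500];cv2.imwrite('pics/scene15z.png',cv2.resize(c,None,fx=2.2,fy=2.2))
E
```

```text
t: 28.2
tcp_pos: [0.6506, 0.0424, 0.0141]
ee_rot: [2.234, 2.208, 0.007]
force: [-0.5, 0.0, 0.3]
opening: 0.0351
t: 28.9
tcp_pos: [0.649, 0.0415, 0.3379]
ee_rot: [2.232, 2.206, 0.01]
force: [0.7, -1.2, -0.9]
opening: 0.0402
t 28.9 tcp [0.649  0.0415 0.3379] jaw -0.7 F [ 0.7 -1.2 -0.9] open 0.0402 q6 -0.04 q1 -0.06
(0.4935, -0.4465, 0.36, np.float64(66.0)) -> -49.0 -15.0 -2.4 0.4 0.1 -66.7
(0.4935, -0.4465, 0.252, np.float64(66.0)) -> -49.0 -15.0 8.4 0.4 0.1 -66.7
(np.int32(257), np.int32(170)) 2344 c [ 616. -274.] sz [207. 300.] ang 3.0 z [11. 37. 65.] rgb [139. 135. 134.]
(np.int32(193), np.int32(152)) 494 c [ 753. -460.] sz [102.  96.] ang 66.1 z [12. 20. 57.] rgb [80. 82. 85.]
(np.int32(363), np.int32(190)) 167 c [375.  14.] sz [54. 49.] ang 51.5 z [10. 15. 32.] rgb [171.  96. 117.]
(np.int32(294), np.int32(231)) 990 c [649.  29.] sz [226. 123.] ang 89.3 z [ 9. 26. 39.] rgb [146. 143. 142.]
(np.int32(356), np.int32(214)) 192 c [452.  81.] sz [52. 49.] ang 56.1 z [10. 15. 33.] rgb [209. 204.  37.]
(np.int32(293), np.int32(231)) 311 c [642.  31.] sz [ 46. 167.] ang 4.8 z [ 8. 13. 22.
[... 593 characters left out ...]
)) 328 c [516. 482.] sz [36. 63.] ang 31.9 z [11. 41. 65.] rgb [121. 126. 127.]
s
tub 854 [ 614. -244.] [209. 243.] 2.5 med [ 631. -219.   65.] lo [ 510. -362.   56.] hi [ 719. -123.   69.] uv 254.0 165.0
foot 625 [ 823. -450.] [247. 199.] 0.7 med [ 770. -446.   18.] lo [ 709. -536.    4.] hi [ 932. -365.   25.] uv 188.0 157.0
post 499 [ 677. -387.] [132. 202.] 17.1 med [ 742. -447.   67.] lo [ 605. -462.   51.] hi [ 766. -307.  175.] uv 207.0 140.0
handle 65 [ 500. -446.] [12. 21.] 21.2 med [ 498. -444.  271.] lo [ 492. -455.  244.] hi [ 504. -437.  292.] uv 252.0 66.0
head 262 [ 626. -448.] [ 61. 296.] 79.9 med [ 534. -424.  214.] lo [ 486. -459.  197.] hi [ 770. -400.  225.] uv 231.0 92.0
```

View pics/scene15z.png

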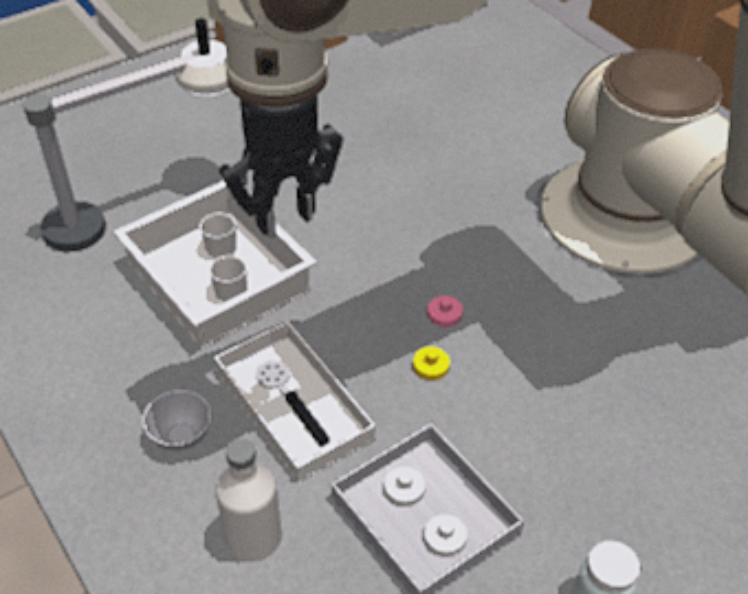

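Everything is placed: two moulds in the tub, two discs in the steel tray, and the skimmer flat in the long tray. No other pieces are visible, so the lamp goes back next.

```bash
python3 -m creep '-4 -1.2 -1 0 0 -7 4; -9 -2.7 -2 0 0 -14 4; -13.5 -4.1 -2 0 0 -21 4; -18 -5.5 -2 0 0 -28 4; -22.5 -6.9 -2 0 0 -35 4; -27 -8.3 -2 0 0 -42 4; -31.5 -9.6 -2 0 0 -49 4; -36 -11 -2 0 0 -56 4; -40 -12.2 -2 0 0 -59.7 4; -44 -13.5 -2 0 0 -59.7 4'; python3 -m creep '0 0 0 0 0 0 4; 0 0 0 0 0 0 4'; python3 plan.py .494 -.447 .36 59; python3 - <<'E'
from h import *
from m import show
from lamp import go
c=cap('top','top16.png')
c=cap('scene','scene16.png');go('s',c)
E
```

```text
t: 29.95
tcp_pos: [0.5083, -0.3986, 0.3617]
ee_rot: [0.832, 3.016, 0.009]
force: [0.8, 0.1, 0.1]
opening: 0.0398
t: 30.15
tcp_pos: [0.5078, -0.3995, 0.3615]
ee_rot: [0.834, 3.015, 0.009]
force: [-0.4, -0.1, -0.0]
opening: 0.0398
t 30.15 tcp [ 0.5078 -0.3995  0.3615] jaw 59.1 F [-0.4 -0.1 -0. ] open 0.0398 q6 -1.82 q1 -0.79
(0.494, -0.447, 0.36, np.float64(59.0)) -> -1.3 -4.8 0.1 0.5 0.6 0.1
s
tub 1015 [ 615. -244.] [209. 245.] 3.1 med [ 610. -248.   65.] lo [ 511. -361.   56.] hi [ 719. -123.   70.] uv 257.0 162.0
foot 602 [ 824. -449.] [198. 244.] 88.8 med [ 769. -446.   18.] lo [ 709. -533.    4.] hi [ 932. -365.   25.] uv 188.0 156.0
post 496 [ 701. -361.] [116. 228.] 55.0 med [ 742. -446.   67.] lo [ 605. -462.   51.] hi [ 766. -310.  176.] uv 207.0 140.0
handle 65 [ 499. -447.] [13. 17.] 33.8 med [ 498. -445.  269.] lo [ 491. -455.  243.] hi [ 503. -439.  291.] uv 252.0 66.0
head 326 [ 612. -438.] [ 56. 326.] 82.6 med [ 525. -418.  215.] lo [ 455. -458.  196.] hi [ 767. -400.  225.] uv 238.0 90.0
```

View pics/top16.png

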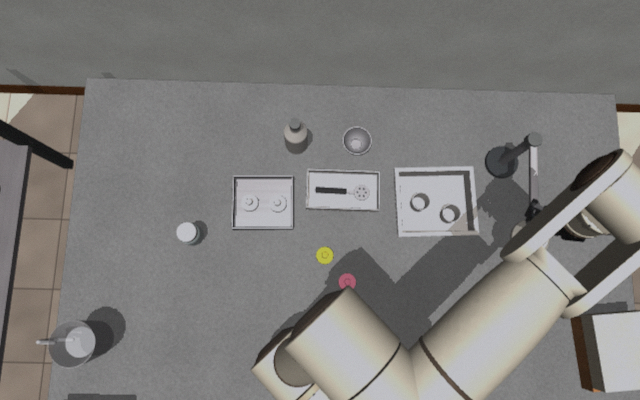

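The top view shows all five pieces in their containers, the skimmer at (340,191), discs at (250,202) and (280,203), moulds at (419,202) and (449,213), and the counter otherwise clear.

```bash
python3 -m creep '-0.7 -2.4 0 0.5 0.6 0 4; -1.3 -4.8 0.1 0.5 0.6 0 4; -1.3 -4.8 0.1 0.5 0.6 0 4; -1.3 -4.8 4 0.5 0.6 0 4; -1.3 -4.8 7.5 0.5 0.6 0 4; -1.3 -4.8 10.8 0.5 0.6 0 4; -1.3 -4.8 10.8 0.5 0.6 0 4;  -1.3 -4.8 10.8 0.5 0.6 0 2.6; -1.3 -4.8 10.8 0.5 0.6 0 2.6; -1.3 -4.8 10.8 0.5 0.6 0 2.6' 25; python3 - <<'E'
from h import *
import plan
H=np.array([.752,-.459]);s=st();r0=np.array(s['tcp_pos'])[:2]-H;r=np.hypot(*r0);a0=np.arctan2(r0[1],r0[0])%(2*np.pi);print(r,np.degrees(a0))
plan.plan(*[(*(H+r*np.array([np.cos(a),np.sin(a)])),.252,59) for a in np.linspace(a0,np.radians(121),11)[1:]])
E
```

```text
t: 31.25
tcp_pos: [0.4972, -0.4458, 0.2559]
ee_rot: [0.833, 3.025, -0.002]
force: [0.1, 0.1, -1.1]
opening: 0.0261
0.2551130460816969 177.03255413102926
t 31.25 tcp [ 0.4972 -0.4458  0.2559] jaw 59.2 F [ 0.1  0.1 -1.1] open 0.0261 q6 -1.88 q1 -0.85
(np.float64(0.4997358732387712), np.float64(-0.42098057561618407), 0.252, np.float64(59.0)) -> 1.1 2.3 0.4 -0.0 0.2 0.2
(np.float64(0.5046534236199853), np.float64(-0.3965313083683709), 0.252, np.float64(59.0)) -> 1.9 4.6 0.4 -0.0 0.2 0.2
(np.float64(0.5119346901391185), np.float64(-0.372679010185929), 0.252, np.float64(59.0)) -> 2.5 7.0 0.4 -0.0 0.2 0.2
(np.float64(0.5215100908863353), np.float64(-0.34965162059794136), 0.252, np.float64(59.0)) -> 2.8 9.5 0.4 -0.0 0.2 0.2
(np.float64(0.5332881205349621), np.float64(-0.32766919606599243), 0.252, np.float64(59.0)) -> 3.0 12.0 0.4 -0.0 0.2 0.2
(np.float64(0.5471562247931193), np.float64(-0.3069418070603398), 0.252, np.float64(59.0)) -> 2.8 14.5 0.4 -0.0 0.2 0.2
(np.float64(0.5629818760054129), np.float64(-0.28766753056513517), 0.252, np.float64(59.0)) -> 2.4 16.9 0.4 -0.0 0.2 0.2
(np.float64(0.5806138396259233), np.float64(-0.27003055719690217), 0.252, np.float64(59.0)) -> 1.8 19.4 0.4 -0.0 0.2 0.2
(np.float64(0.5998836194597045), np.float64(-0.2541994310251996), 0.252, np.float64(59.0)) -> 1.0 21.7 0.4 -0.0 0.2 0.2
(np.float64(0.6206070678616429), np.float64(-0.24032543891625832), 0.252, np.float64(59.0)) -> -0.1 24.0 0.4 -0.0 0.2 0.2
```

```bash
python3 -m creep '1 2.3 0.3 0 0 0 2.6; 1.8 4.6 0.3 0 0 0 2.6; 2.4 7 0.3 0 0 0 2.6; 2.7 9.5 0.3 0 0 0 2.6; 2.8 12 0.3 0 0 0 2.6; 2.7 14.5 0.3 0 0 0 2.6; 2.3 16.9 0.3 0 0 0 2.6; 1.7 19.4 0.3 0 0 0 2.6; 0.9 21.7 0.3 0 0 0 2.6; -0.1 24 0.3 0 0 0 2.6'; python3 -m creep '0 0 0 0 0 0 2.6;0 0 0 0 0 0 4; 0 0 0 0 0 0 4; 0 0 -4 0 0 0 4; 0 0 -8 0 0 0 4; 0 0 -12 0 0 0 4'; python3 -m creep '0 -4 0 0 0 0 4; 0 -9 0 0 0 0 4; 0 -13 0 0 0 0 4; 0 -18 0 0 0 0 4; 0 -22 0 0 0 0 4; 0 -26 0 0 0 0 4'; python3 - <<'E'
from h import *
from m import show
from lamp import go
for n in('top','scene'):
    c=cap(n,n+'17.png');go(n,c)
show(c,zhi=.065)
print(st()['tcp_pos'])
E
```

```text
t: 32.25
tcp_pos: [0.6218, -0.2395, 0.2543]
ee_rot: [0.833, 3.024, -0.003]
force: [0.9, -1.7, 0.4]
opening: 0.026
t: 32.85
tcp_pos: [0.6203, -0.2396, 0.3763]
ee_rot: [0.834, 3.023, -0.004]
force: [0.3, -1.3, -0.5]
opening: 0.0398
t: 33.45
tcp_pos: [0.4848, -0.4648, 0.3771]
ee_rot: [0.836, 3.022, -0.004]
force: [0.8, -0.8, -0.0]
opening: 0.04
top
tub 1332 [ 616. -244.] [207. 239.] 3.1 med [ 604. -239.   65.] lo [ 511. -362.   56.] hi [ 720. -125.   72.] uv 436.0 203.0
foot 1037 [ 825. -450.] [249. 200.] 0.0 med [ 780. -455.   10.] lo [ 705. -543.    4.] hi [ 943. -356.   26.] uv 498.0 149.0
post 341 [ 670. -386.] [129. 189.] 9.5 med [ 681. -351.   65.] lo [ 602. -466.   51.] hi [ 746. -304.  164.] uv 478.0 180.0
handle 65 [ 682. -342.] [ 16. 257.] 27.8 med [ 624. -232.  281.] lo [ 618. -452.  244.] hi [ 735. -228.  294.] uv 457.0 180.0
head 325 [ 687. -319.] [ 99. 304.] 36.6 med [ 606. -214.  218.] lo [ 578. -451.  203.] hi [ 736. -188.  225.] uv 445.0 190.0
scene
tub 873 [ 614. -243.] [209. 243.] 3.0 med [ 630. -217.   65.] lo [ 510. -356.   56.] hi [ 719. -123.   70.] uv 258.0 165.0
[... 1142 characters left out ...]
. 110. 114.]
(np.int32(240), np.int32(240)) 574 c [800. -10.] sz [88. 87.] ang 86.8 z [10. 30. 48.] rgb [151. 148. 153.]
(np.int32(355), np.int32(282)) 1183 c [605. 270.] sz [163. 183.] ang 1.6 z [10. 26. 39.] rgb [126. 124. 128.]
(np.int32(344), np.int32(271)) 264 c [605. 225.] sz [52. 53.] ang 67.6 z [11. 19. 37.] rgb [204. 203. 207.]
(np.int32(362), np.int32(293)) 300 c [606. 308.] sz [58. 56.] ang 82.7 z [ 9. 19. 36.] rgb [203. 202. 206.]
(np.int32(274), np.int32(294)) 280 c [807. 194.] sz [33. 69.] ang 62.7 z [11. 38. 64.] rgb [119. 115. 113.]
(np.int32(435), np.int32(318)) 331 c [515. 481.] sz [39. 63.] ang 29.3 z [11. 41. 64.] rgb [117. 122. 123.]
[ 0.48324811 -0.46716714  0.37607993]
```

View pics/scene17.png

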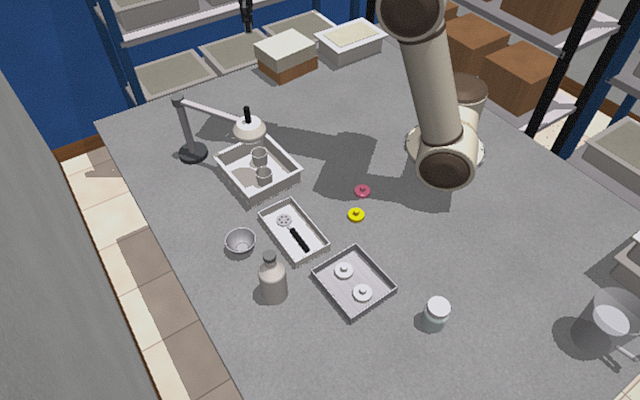

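View pics/top17.png

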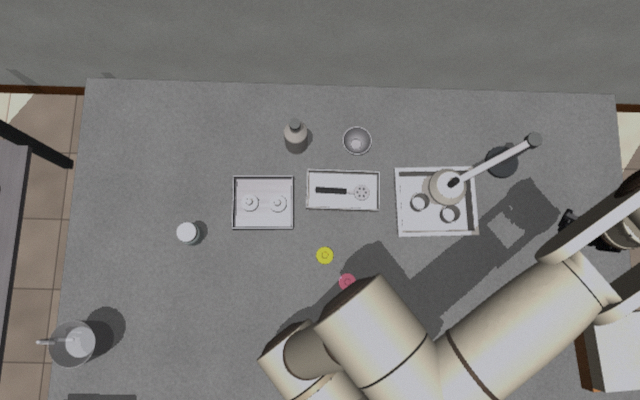

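The lamp head's axis is at about (0.624, -0.235), roughly 12 mm from the tub's centre. All pieces are in place, the bystanders haven't moved, and the arm is clear.

```bash
python3 -c "
from workcell import bot
print(bot.read_state()['t'],bot.read_state()['force']);print(bot.sign_off())"
```

```text
33.55 [ 0.1910587   0.98336865 -0.95587662]
the job is handed in; nothing more can be done
None
```

I handed the job in at 33.6 s with every piece sorted and the lamp back over the tub; the sign-off itself gives no verdict.

**What I did:**
- I swung the lamp about 0.24 m clear of the tub's centre.
- I put the two moulds that were there in the tub, the two white discs in the steel tray and the skimmer in the long tray.
- I then swung the lamp back and moved the arm clear.
- There was no third mould, third disc or spatula in any view.

**Last checks:**
- **Lamp:** the head's axis measured about 12 mm from the tub's centre, against the 50 mm allowed.
- **Moulds and skimmer:** the pictures show both moulds standing upright on the tub floor and the skimmer lying flat.
- **Discs:** both lie flat and apart, with tops 35–37 mm above the counter against about 34 mm expected on the tray floor.
- **Bystanders:** the bottle, bowl, jar and the pink and yellow discs stand where they were, within measuring error.

No check failed. The first mould met the tub floor with about 26 N on the wrist, well under the 120 N limit, so I set the other pieces down more gently.

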